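Put the washed plates and board away in the pull-out rack

ROBOT

A 6-joint arm with a two-finger parallel gripper is mounted at the origin on the work surface. World frame = base frame: x ahead of the robot, y to its left, z up, the work surface at z = 0. Lengths are in mm, angles in rad, forces in N, time in s.
With the tool pointing down it reaches from about 350 to 875 mm from the base axis. Payload 4.2 kg.
Tool frame: the origin (TCP) lies midway between the tips of the shut fingers; the grasp point (between the pads) lies 19 mm behind it (arm.tcp_to_grasp is the distance from the TCP to the grasp point, in mm); z points along the fingers, y is the line along which they close (so a half turn about z gives the same grasp; the last joint's range is limited). The gripper opens to 85 mm and grips with 20 to 120 N. Pads are 22 mm wide; open, the fingers measure 114 mm over their backs; the gripper's body (76 mm by 85 mm) begins 54 mm behind the grasp point. The pads swing forward as they close: fully open they stand 13 mm farther back than shut.
Start: joints at [-0.899, 0.385, 0.008, 0, -1.194, -0.259], TCP at [250.747, -572.473, 231.312] pointing down, gripper open.
Joint ranges: [-3.14, 3.14], [-1.21, 2.06], [-1.07, 1.41], [-3.16, 2.05], [-2.99, -0.16], [-3.1, 3.1]. Speed limits (rad/s): [2.79, 2.79, 3.14, 3.14, 3.14, 3.14].

INTERFACE

Orientations are given as a unit quaternion [x, y, z, w].
In Python, from bench import arm, get_image gives the robot as it stands.
- The arm moves only by the tool drive_tool, never from a script. Its argument "deltas" is a list of rows, each a list of 2 entries, a list of its own where there are three numbers: the shift along the tool's x, y, z in cm, then the turn, a rotation vector about the tool's x, y, z in degrees. In form: [[[x, y, z], [ax, ay, az]], ...]. A call has 1 to 12 rows; each row shifts and turns the commanded pose from where the row before left it, along the tool's axes as they then stand; what a row does not reach is not made up. A row lasts 1/10 s, in which the tool goes at most 50 mm and 8.59 degrees, less where a joint would pass 70% of its speed; a pose out of reach is approached as far as the arm can. A call with a gripper value outside its range is refused whole. "claw" is the finger opening in cm, from 0 to 8.54, set as the call begins (left out, the last holds). The fingers move at their own pace and stop on an object; the grip force is fixed at half the most. Time passes only in rows, so rows that do not move let the fingers close. It gives the time, the measured TCP pose, the force, the opening and the grip force at its end, in the units of the state.
- arm.read_state(): the state, without advancing time (a new reading comes with each control period).
- get_image(name): name is "scene" or "top" or "wrist"; returns a dict with "img" (480x640x3 uint8, red, green, blue), "fx", "fy", "cx", "cy" (pixels), "eye" and "orientation" of the camera in the world; the wrist camera has in their place "mount" (4x4, takes a point from camera to tool coordinates, whose origin is the TCP and whose axes are the flange's). Camera axes: x right, y down, z forward; pixel columns grow to the right and rows downward; lengths in mm; the calibration is good to about 2 mm. The wrist camera is an equidistant fisheye: a pixel r from the principal point sees the ray r / f radians off the axis. A picture is of the moment at which its call begins: read the wrist's pose just before it. There is no depth.
- arm.job_done(): hands the job in; it is judged then, once.
The state is a dict: "clock": time; "joints": joint angles; "joint_vel": joint speeds; "joint_efforts": joint torques, N m; "position": TCP position; "ee_rot": TCP orientation; "contact_force": force on the tool from outside, world axes, zero at the start; "wrist_torque": the same for the moment, N m; "gripper_width": finger opening in mm; "grasp_force": force on a finger pad.
Only numpy, scipy, OpenCV 4.12 (cv2) and the standard library are available. Lean on these libraries where they do the work, as an engineer would, in place of code of your own. Each camera call takes 0.05 s, during which the arm holds its last target. There are 200 camera calls.

TASK

Put the washing-up away: pull the wooden plate rack fully out of its hood, then move every plate from the grey drainer into the rack's plate slots, on edge and one to a slot, and the chopping board into the taller-walled pocket at the end of the rack, each let down all the way and centred along its slot. When everything is in, push the rack fully home under the hood. Do not drop or topple a plate or the board, and leave the mug, the pepper mill and the jar alone.

Things in the scene. Friction and masses are not known exactly. Their poses are not given: they have to be found in the camera images.
- plate1: Flat square white stoneware plate, 116 mm long (own x), 10 mm thick (own y), 116 mm high (own z), 0.3 kg (3 to 5 are present; absent ones read None). Origin at the middle of its lower edge as it stands. Starts on edge in a drainer slot, leaning up to 0.1 rad, its faces across the drainer's y, origin 22 mm above the worktop. Seated in the rack its origin is at 24 mm, its top at 140 mm.
- plate2: Flat square white stoneware plate, 116 mm long (own x), 10 mm thick (own y), 116 mm high (own z), 0.3 kg (3 to 5 are present; absent ones read None). Origin at the middle of its lower edge as it stands. Starts on edge in a drainer slot, leaning up to 0.1 rad, its faces across the drainer's y, origin 22 mm above the worktop. Seated in the rack its origin is at 24 mm, its top at 140 mm.
- plate3: Flat square white stoneware plate, 116 mm long (own x), 10 mm thick (own y), 116 mm high (own z), 0.3 kg (3 to 5 are present; absent ones read None). Origin at the middle of its lower edge as it stands. Starts on edge in a drainer slot, leaning up to 0.1 rad, its faces across the drainer's y, origin 22 mm above the worktop. Seated in the rack its origin is at 24 mm, its top at 140 mm.
- plate4: Flat square white stoneware plate, 116 mm long (own x), 10 mm thick (own y), 116 mm high (own z), 0.3 kg (3 to 5 are present; absent ones read None). Origin at the middle of its lower edge as it stands. Starts on edge in a drainer slot, leaning up to 0.1 rad, its faces across the drainer's y, origin 22 mm above the worktop. Seated in the rack its origin is at 24 mm, its top at 140 mm.
- plate5: Flat square white stoneware plate, 116 mm long (own x), 10 mm thick (own y), 116 mm high (own z), 0.3 kg (3 to 5 are present; absent ones read None). Origin at the middle of its lower edge as it stands. Starts on edge in a drainer slot, leaning up to 0.1 rad, its faces across the drainer's y, origin 22 mm above the worktop. Seated in the rack its origin is at 24 mm, its top at 140 mm.
- board: Rectangular wooden chopping board, 140 mm long (own x), 12 mm thick (own y), 116 mm high (own z), 0.15 kg. Origin at the middle of its lower edge as it stands. Starts standing on a long edge in any one of the drainer's slots, leaning up to 0.1 rad, origin 22 mm above the worktop; seated in the rack's pocket its origin is at 24 mm, its top at 140 mm.
- drainer: Loose grey plastic draining rack on the worktop, left or right of the robot, 150 (own x) by 256 mm (own y), 1.2 kg. Origin under its centre, on the worktop. Six slots along its x, 14 mm wide, at y = -100, -60, -20, 20, 60, 100 mm, between dividers 26 mm thick, straight to 48 mm, peaked tops to 61 mm. Things stand on two cross bars.
- unit: Fixed open-backed hood that houses the pull-out rack, on the other side from the drainer. Origin on the worktop at the centre of the rack when fully out. The hood covers x = 85 to 255 mm, y = -147 to 147 mm, roof 156 to 166 mm high, open at the front (its -x, towards the robot) and far end. Yawed up to 0.15 rad.
- rack (a joint): How far the wooden rack is pulled out of the hood towards the unit's -x: 0 fully home, 0.150 m fully out (stops at both ends). It slides level with 2 N of friction and stays where left; starts at 0 to 0.03.
- rack_handle (a point): Middle of the rack's handle, a steel bar of 12 mm diameter, 110 mm long along the rack's y, 125 mm above the worktop, on two posts 100 mm apart, 115 mm in front (-x) of the rack's centre. With the rack home, 44 mm are free between bar and hood. Moves with the rack.
- rack_pocket (a point): Board's pocket, the slot at the rack's +y end, 15 mm wide, along the rack's x, told by its taller walls (straight to 72 mm, peaked tops to 85 mm); the board rests on two cross bars, 24 mm up. Point on its centre line at mid-length, at worktop height; moves with the rack; axes are the rack's (x away from the robot into the hood, z up).
- rack_slot1 (a point): Plate slot 1 of 5 (1 at the rack's -y end, 40 mm apart, 5 next to the pocket), 14 mm wide, along the rack's x, between dividers straight to 50 mm with 45-degree peaked tops to 63 mm. A plate rests on two cross bars, 24 mm up; nothing stops it along x. Point on the centre line at mid-length, at worktop height; moves with the rack, axes as the rack's.
- rack_slot2 (a point): Plate slot 2 of 5 (1 at the rack's -y end, 40 mm apart, 5 next to the pocket), 14 mm wide, along the rack's x, between dividers straight to 50 mm with 45-degree peaked tops to 63 mm. A plate rests on two cross bars, 24 mm up; nothing stops it along x. Point on the centre line at mid-length, at worktop height; moves with the rack, axes as the rack's.
- rack_slot3 (a point): Plate slot 3 of 5 (1 at the rack's -y end, 40 mm apart, 5 next to the pocket), 14 mm wide, along the rack's x, between dividers straight to 50 mm with 45-degree peaked tops to 63 mm. A plate rests on two cross bars, 24 mm up; nothing stops it along x. Point on the centre line at mid-length, at worktop height; moves with the rack, axes as the rack's.
- rack_slot4 (a point): Plate slot 4 of 5 (1 at the rack's -y end, 40 mm apart, 5 next to the pocket), 14 mm wide, along the rack's x, between dividers straight to 50 mm with 45-degree peaked tops to 63 mm. A plate rests on two cross bars, 24 mm up; nothing stops it along x. Point on the centre line at mid-length, at worktop height; moves with the rack, axes as the rack's.
- rack_slot5 (a point): Plate slot 5 of 5 (1 at the rack's -y end, 40 mm apart, 5 next to the pocket), 14 mm wide, along the rack's x, between dividers straight to 50 mm with 45-degree peaked tops to 63 mm. A plate rests on two cross bars, 24 mm up; nothing stops it along x. Point on the centre line at mid-length, at worktop height; moves with the rack, axes as the rack's.
- mug: Mug, 76 mm across, 90 mm high; bystander, leave alone. Origin under its centre.
- mill: Wooden pepper mill, 56 mm across, 165 mm high; bystander, leave alone. Origin under its centre.
- jar: Amber storage jar, 84 mm across, 120 mm high; bystander, leave alone. Origin under its centre.
Things that resemble listed ones, but are neither listed nor needed, are in the scene too. Leave any orange look-alike of the plate5 alone.

How it is judged:
By the outcome, as a careful person would: the job done as asked, in the order asked, and still so for the second after the job is handed in, with the robot touching nothing.
Of plate1, plate2, plate3, plate4, plate5 only 3 to 5 are there at a start; the rules pass over those that are not, and their reading is None.
At some moment in a run one of drainer may be knocked a few centimetres aside while the robot is not near it.
It also fails if it takes over 210 s, if anything falls off the work surface, if the arm or the gripper's body presses on something with over 40 N, if the wrist force passes 120 N, or if a joint passes its speed limit or range.

## Working session

There is one attempt and no reset: what is moved stays moved. The work goes in short steps, Python scripts to look and compute and a tool call to move; the robot and the scene stay as the last step left them, time stands still between calls to the robot, and variables do not carry over. Pictures are saved under pics/ and viewed, at most 18 in all, crops included, and the job is handed in when it is done.

Besides the shell and the picture viewer there is one more tool, called in YAML: its name, and indented under it one key for each argument. drive_tool: Moves the arm, as the interface text tells. Its arguments: {"type":"object","properties":{"deltas":{"type":"array"},"claw":{"type":"number"}},"required":["deltas"]}

```bash
mkdir -p pics; ls
python3 - <<'E'
from bench import arm,get_image
import cv2
print(arm.read_state())
for n in("scene","top","wrist"):
    d=get_image(n); cv2.imwrite(f"pics/{n}0.png",d.pop("img")[:,:,::-1]); print(n,d)
E
```

```text
pics
{'clock': 0.0, 'joints': array([-8.99450428e-01,  3.85593617e-01,  6.59791213e-03, -5.02105004e-04,
       -1.19397379e+00, -2.58591114e-01]), 'joint_vel': array([ 0.00062523,  0.00064571, -0.00017447,  0.00013318,  0.0003996 ,
       -0.00021716]), 'joint_efforts': array([-1.44280248e-04, -3.92287016e+01,  1.88402957e+01,  4.18639988e+00,
       -4.59456991e-03, -1.48598343e-05]), 'position': array([ 250.48568546, -571.96861448,  230.18781542]), 'ee_rot': array([-2.04824723e-01,  9.78798037e-01,  1.07585615e-03, -2.78653422e-04]), 'contact_force': array([ 0.08928095, -0.24237159, -0.76123657]), 'wrist_torque': array([-0.02273339,  0.0176069 , -0.06640427]), 'grasp_force': 0.0, 'gripper_width': 85.50251239965326}
scene {'fx': 593.671706299987, 'fy': 593.671706299987, 'cx': 323.6403669948266, 'cy': 231.02892804559798, 'eye': array([ 172.6748798 ,  609.86498823, 1511.48676113]), 'orientation': array([-0.27271361,  0.93416795, -0.22222723,  0.05977107])}
top {'fx': 435.2047783229394, 'fy': 435.2047783229394, 'cx': 322.4304824730382, 'cy': 234.77406841085346, 'eye': array([ 445.38340073,  -16.77998849, 1359.25124411]), 'orientation': array([ 0.7065528 , -0.70616186,  0.02710019, -0.03720416])}
wrist {'fx': 371.64829954431775, 'fy': 371.64829954431775, 'cx': 317.74086286474386, 'cy': 238.9127778242894, 'mount': array([[ 2.86024462e-04, -9.59064363e-01, -2.83188039e-01,
         7.14485762e+01],
       [ 9.99999663e-01,  4.92340122e-04, -6.57377694e-04,
         7.80607335e-01],
       [ 7.69892353e-04, -2.83187756e-01,  9.59064181e-01,
        -1.43281710e+02],
       [ 0.00000000e+00,  0.00000000e+00,  0.00000000e+00,
         1.00000000e+00]])}
```

View pics/scene0.png

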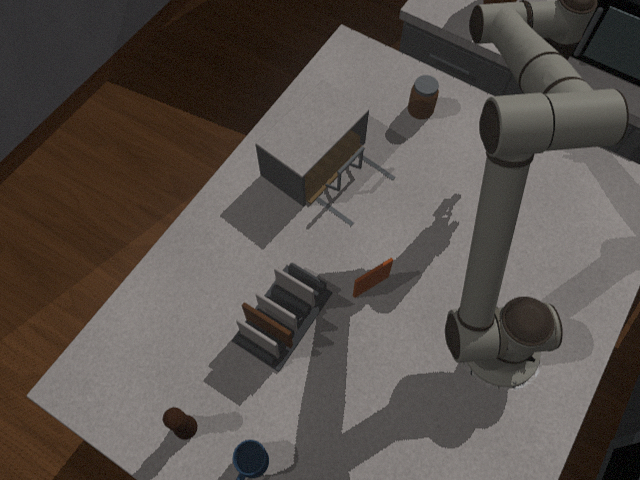

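View pics/top0.png

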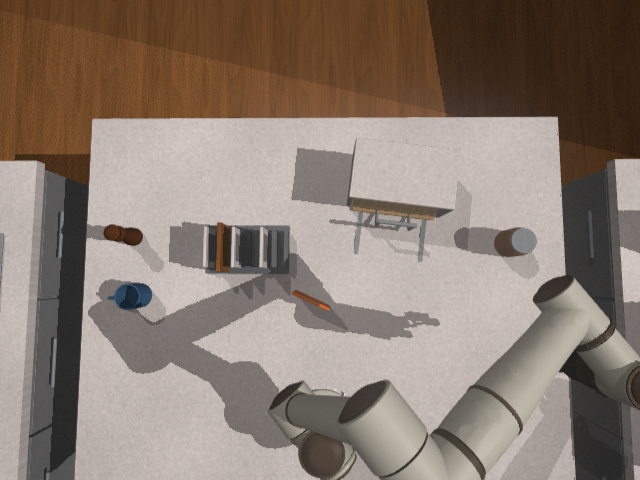

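The pictures show 3 white plates and the brown board in the drainer (top ≈ (205–290, 225–273)). The hood with the rack handle is at (360–440, 140–250). The orange look-alike plate at (310,300) stands outside the drainer, and the mill (122,235), mug (132,295) and jar (515,242) are well clear. I'll enlarge the drainer and the hood.

Run:
```python
import cv2,numpy as np
t=cv2.imread("pics/top0.png")
a=cv2.resize(t[215:285,195:300],None,fx=7,fy=7,interpolation=cv2.INTER_CUBIC)
cv2.imwrite("pics/c1.png",a)
b=cv2.resize(t[130:265,325:465],None,fx=4.4,fy=4.4,interpolation=cv2.INTER_CUBIC)
b=np.clip(b.astype(float)*1.4,0,255).astype('uint8')
cv2.imwrite("pics/c2.png",b); print(a.shape,b.shape)
```

```text
(490, 735, 3) (594, 616, 3)
```

View pics/c1.png

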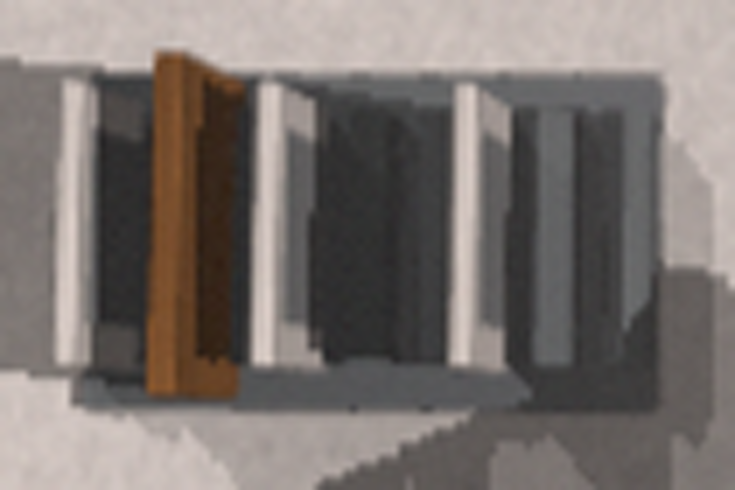

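View pics/c2.png

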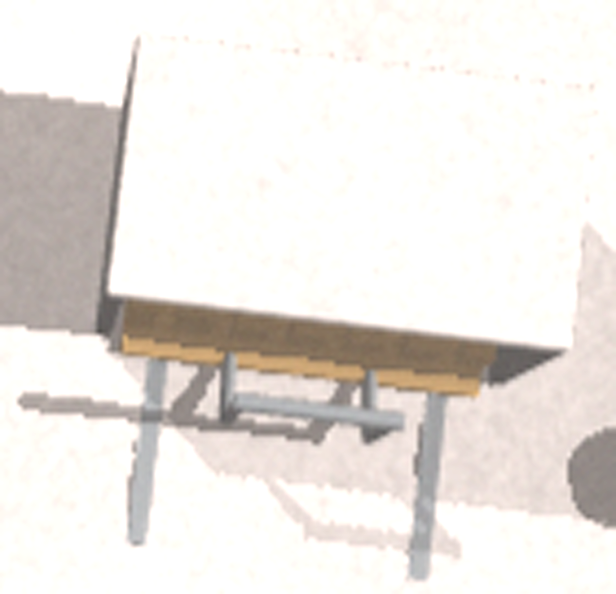

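c1: the plate top edges run A (78,80)–(75,362), B (268,85)–(262,362) and C (467,85)–(462,362), and the board (174,55)–(167,395). The drainer's right edge runs (660,75)–(655,408). c2: the hood roof's front edge runs (110,292)–(575,348) and the handle bar (235,402)–(403,420).

```bash
cat > h.py <<'E'
import numpy as np
from scipy.spatial.transform import Rotation as R
from bench import arm,get_image
import cv2
CAM={"top":(435.2047783,322.43048,234.774068,[445.3834,-16.77999,1359.25124],[0.7065528,-0.70616186,0.02710019,-0.03720416]),
"scene":(593.6717063,323.640367,231.028928,[172.67488,609.864988,1511.48676],[-0.27271361,0.93416795,-0.22222723,0.05977107])}
def px(c,u,v,z):
    f,cx,cy,e,q=CAM[c]; r=R.from_quat(q).apply([(u-cx)/f,(v-cy)/f,1]); e=np.array(e)
    return e+r*(z-e[2])/r[2]
def proj(c,P):
    f,cx,cy,e,q=CAM[c]; r=R.from_quat(q).inv().apply(np.atleast_2d(P)-e); return np.c_[cx+f*r[:,0]/r[:,2],cy+f*r[:,1]/r[:,2]]
MT=np.array([[2.86024462e-04,-9.59064363e-01,-2.83188039e-01,71.4485762],[9.99999663e-01,4.92340122e-04,-6.57377694e-04,.780607335],[7.69892353e-04,-2.83187756e-01,9.59064181e-01,-143.281710],[0,0,0,1]])
WF,WX,WY=371.6483,317.74086,238.91278
def wpx(s,u,v,z):  # wrist pixel -> world at height z
    d=np.array([u-WX,v-WY]); r=np.hypot(*d); t=r/WF
    c=np.r_[np.sin(t)*d/max(r,1e-9),np.cos(t)]
    T=R.from_quat(s["ee_rot"]); ray=T.apply(MT[:3,:3]@c); e=T.apply(MT[:3,3])+s["position"]
    return e+ray*(z-e[2])/ray[2]
def wproj(s,P):
    T=R.from_quat(s["ee_rot"]); p=T.inv().apply(np.atleast_2d(P)-s["position"])
    c=(p-MT[:3,3])@MT[:3,:3]; r=np.hypot(c[:,0],c[:,1]); t=np.arctan2(r,c[:,2])
    return np.c_[WX+WF*t*c[:,0]/r,WY+WF*t*c[:,1]/r]
def move(tgt,yaw,s=None):
    """cm delta in tool frame + rotvec deg to reach tool-down pose with tool y-axis at world yaw (mod pi)"""
    s=s or arm.read_state(); T=R.from_quat(s["ee_rot"])
    best=None
    for k in(0,np.pi):
        # tool down: z=(0,0,-1), y=(cos,sin,0), x=y×z
        y=np.array([np.cos(yaw+k),np.sin(yaw+k),0]); z=np.array([0,0,-1.]); G=R.from_matrix(np.c_[np.cross(y,z),y,z])
        rv=np.degrees((T.inv()*G).as_rotvec())
        if best is None or np.linalg.norm(rv)<np.linalg.norm(best): best=rv
    return np.round(T.inv().apply(np.array(tgt)-s["position"])/10,2),np.round(best,2)
E
python3 - <<'E'
from h import *
c1=lambda u,v,z:px("top",195+u/7,215+v/7,z)
c2=lambda u,v,z:px("top",325+u/4.4,130+v/4.4,z)
for n,a,b,z in(("A",(78,80),(75,362),138),("bd",(174,55),(167,395),138),("B",(268,85),(262,362),138),("C",(467,85),(462,362),138),("dr right",(660,75),(655,408),48)):
    p,q=c1(*a,z),c1(*b,z); d=p-q; print(n,(p+q)[:2]/2,np.hypot(*d[:2]),np.arctan2(d[1],d[0]))
p,q=c2(110,292,166),c2(575,348,166);d=p-q;th=np.arctan2(-d[0],d[1]);print("hood",p,q,np.hypot(*d[:2]),th)
m=(p+q)/2; print("unit",m[:2]-85*np.array([np.cos(th),np.sin(th)]))
p,q=c2(235,402,125),c2(403,420,125);d=p-q;print("bar",(p+q)/2,np.hypot(*d[:2]),np.arctan2(-d[0],d[1]))
E
```

```text
A [523.63663885 329.51382731] 113.88799271849545 0.01495643301326383
bd [522.14144003 291.44735668] 137.20480642476957 0.0021676779642973553
B [522.64094035 253.26763394] 111.7410221358278 -0.0017327489872254744
C [522.66498661 172.75004881] 111.63720811970855 -0.004080476407604297
dr right [520.71718452 103.17213224] 143.8150183042212 -0.006812299991088715
hood [661.19777075 -75.98266729 166.        ] [ 625.28640462 -366.8705582   166.        ] 293.09621507653117 -0.12283280366847911
unit [ 558.8825175  -211.01205956]
bar [ 590.46497829 -212.76828392  125.        ] 108.94815784979258 -0.10831759863636453
```

Run:
```python
from h import *
s=arm.read_state()
print(move([590.5,-212.8,200],-0.117))
print(move(s["position"],np.pi/2))
print(R.from_quat(s["ee_rot"]).as_matrix().round(3))
```

```text
(array([-45.55,  19.28,   3.07]), array([ 9.000e-02,  4.000e-02, -5.965e+01]))
(array([0., 0., 0.]), array([ 0.09, -0.03, 23.65]))
[[-0.916 -0.401 -0.001]
 [-0.401  0.916  0.001]
 [ 0.     0.002 -1.   ]]
```

drive_tool:
  deltas:
    - [[-3.8, 1.6, 0], [0, 0, 0]]
    - [[-3.8, 1.6, 0], [0, 0, 0]]
    - [[-3.8, 1.6, 0], [0, 0, 0]]
    - [[-3.8, 1.6, 0], [0, 0, 0]]
    - [[-3.8, 1.6, 0], [0, 0, 0]]
    - [[-3.8, 1.6, 0], [0, 0, 0]]
    - [[-3.8, 1.6, 0], [0, 0, 0]]
    - [[-3.8, 1.6, 0], [0, 0, 0]]
    - [[-3.8, 1.6, 0], [0, 0, 0]]
    - [[-3.8, 1.6, 0], [0, 0, 0]]
    - [[-3.8, 1.6, 0], [0, 0, 0]]
    - [[0, 0, 0], [0, 0, 0]]
  claw: 4.5

```text
clock: 1.35
position: [565.8, -240.3, 230.4]
ee_rot: [-0.207, 0.978, 0.0, 0.0]
contact_force: [0.5, -0.2, -0.2]
gripper_width: 44.8
grasp_force: 0.0
```

drive_tool:
  deltas:
    - [[0, 0, 0], [0, 0, -8]]
    - [[0, 0, 0], [0, 0, -8]]
    - [[0, 0, 0], [0, 0, -8]]
    - [[0, 0, 0], [0, 0, -8]]
    - [[0, 0, 0], [0, 0, -8]]
    - [[0, 0, 0], [0, 0, -8]]
    - [[0, 0, 0], [0, 0, -8]]
    - [[0, 0, 0], [0, 0, -3.6]]
    - [[0, 0, 0], [0, 0, 0]]
    - [[0, 0, 0], [0, 0, 0]]

```text
clock: 2.35
position: [562.6, -243.9, 231.1]
ee_rot: [-0.664, 0.748, 0.0, -0.0]
contact_force: [-0.8, -0.7, 0.1]
gripper_width: 45.1
grasp_force: 0.0
```

Run:
```python
from h import *
s=arm.read_state(); print(s["position"],s["joints"].round(2),s["gripper_width"],s["clock"])
cv2.imwrite("pics/w1.png",get_image("wrist")["img"][:,:,::-1])
print(move([590.5,-212.8,200],-0.117,s))
u=np.array([558.9,-211.0]);th=-.123;ex=np.array([np.cos(th),np.sin(th)]);ey=np.array([-np.sin(th),np.cos(th)])
for x,y,z in((31.6,55,125),(31.6,-55,125),(85,147,166),(85,-147,166)): print(x,y,z,wproj(s,np.r_[u+x*ex+y*ey,z]))
```

```text
[ 562.60920516 -243.87446661  231.12015915] [-0.15  0.37 -0.02 -0.   -1.18  0.03] 45.07133116679117 2.35
(array([-3.42, -2.4 ,  3.11]), array([ 0.03,  0.01, -0.15]))
31.6 55 125 [[286.14101937 342.37603744]]
31.6 -55 125 [[282.0106613  203.73010175]]
85 147 166 [[224.52190353 453.63817221]]
85 -147 166 [[182.70835252  63.21851594]]
```

View pics/w1.png

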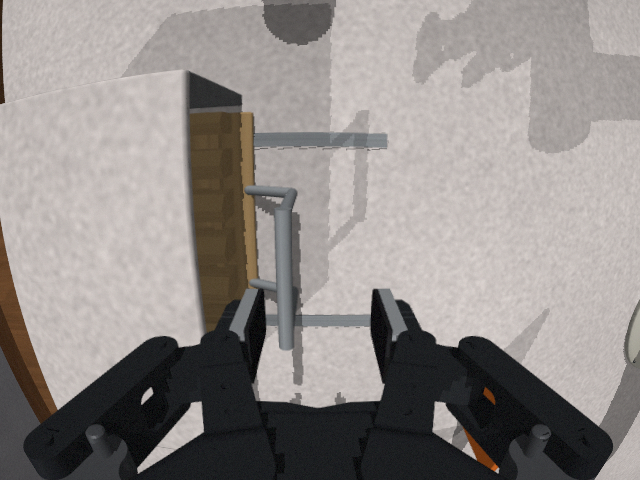

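The bar appears at (283,208)–(287,347) against a predicted (282,204)–(286,342), which agrees to about 2 mm. Now I move over it, go down, and grip.

drive_tool:
  deltas:
    - [[-1.7, -1.1, 0], [0, 0, 0]]
    - [[-1.7, -1.1, 0], [0, 0, 0]]
    - [[0, 0, 2.5], [0, 0, -0.2]]
    - [[0, 0, 2.5], [0, 0, 0]]
    - [[0, 0, 2.5], [0, 0, 0]]
    - [[0, 0, 2.5], [0, 0, 0]]
    - [[0, 0, 2.2], [0, 0, 0]]
    - [[0, 0, 0], [0, 0, 0]]
    - [[0, 0, 0], [0, 0, 0]]

```text
clock: 3.3
position: [586.1, -210.7, 106.9]
ee_rot: [-0.665, 0.746, 0.004, -0.003]
contact_force: [-6.3, -0.0, -0.3]
gripper_width: 45.0
grasp_force: 0.0
```

drive_tool:
  deltas:
    - [[0, 0, 0], [0, 0, 0]]
    - [[0, 0, 0], [0, 0, 0]]
    - [[0, 0, 0], [0, 0, 0]]
    - [[0, 0, 0], [0, 0, 0]]
    - [[0, 0, 0], [0, 0, 0]]
    - [[0, 0, 0], [0, 0, 0]]
    - [[0, 0, 0], [0, 0, 0]]
    - [[0, 0, 0], [0, 0, 0]]
  claw: 0

```text
clock: 4.1
position: [589.8, -211.7, 109.8]
ee_rot: [-0.666, 0.746, -0.001, 0.001]
contact_force: [3.1, 4.4, 0.9]
gripper_width: 9.9
grasp_force: 58.5
```

drive_tool:
  deltas:
    - [[0, 0.7, 0], [0, 0, 0]]
    - [[0, 1.4, 0], [0, 0, 0]]
    - [[0, 1.4, 0], [0, 0, 0]]
    - [[0, 1.4, 0], [0, 0, 0]]
    - [[0, 1.4, 0], [0, 0, 0]]
    - [[0, 1.4, 0], [0, 0, 0]]
    - [[0, 1.4, 0], [0, 0, 0]]
    - [[0, 1.4, 0], [0, 0, 0]]
    - [[0, 1.4, 0], [0, 0, 0]]
    - [[0, 1.4, 0], [0, 0, 0]]
    - [[0, 0.9, 0], [0, 0, 0]]
    - [[0, 0, 0], [0, 0, 0]]

```text
clock: 5.3
position: [446.9, -193.7, 109.7]
ee_rot: [-0.665, 0.747, 0.001, 0.001]
contact_force: [-0.1, 15.6, 5.5]
gripper_width: 9.6
grasp_force: 59.4
```

drive_tool:
  deltas:
    - [[0, 0.3, 0], [0, 0, 0]]
    - [[0, 0.3, 0], [0, 0, 0]]
    - [[0, 0, 0], [0, 0, 0]]
    - [[0, 0, 0], [0, 0, 0]]

```text
clock: 5.7
position: [444.4, -193.4, 109.8]
ee_rot: [-0.665, 0.746, -0.001, 0.003]
contact_force: [5.1, 14.4, 0.1]
gripper_width: 9.6
grasp_force: 59.2
```

drive_tool:
  deltas:
    - [[0, 0.3, 0], [0, 0, 0]]
    - [[0, 0.3, 0], [0, 0, 0]]
    - [[0, 0, 0], [0, 0, 0]]
    - [[0, 0, 0], [0, 0, 0]]

```text
clock: 6.1
position: [444.5, -193.4, 109.9]
ee_rot: [-0.666, 0.746, -0.006, 0.007]
contact_force: [18.2, 9.0, -14.5]
gripper_width: 10.0
grasp_force: 58.7
```

drive_tool:
  deltas:
    - [[0, -0.4, 0], [0, 0, 0]]
    - [[0, 0, 0], [0, 0, 0]]
    - [[0, 0, 0], [0, 0, 0]]

```text
clock: 6.4
position: [444.4, -193.4, 109.8]
ee_rot: [-0.666, 0.746, -0.003, 0.004]
contact_force: [9.7, 12.0, -4.6]
gripper_width: 9.7
grasp_force: 59.8
```

drive_tool:
  deltas:
    - [[0, 0, 0], [0, 0, 0]]
    - [[0, 0, 0], [0, 0, 0]]
    - [[0, 0, 0], [0, 0, 0]]
    - [[0, 0, 0], [0, 0, 0]]
    - [[0, 0, 0], [0, 0, 0]]
    - [[0, 0, -1], [0, 0, 0]]
    - [[0, 0, -3], [0, 0, 0]]
    - [[0, 0, -4], [0, 0, 0]]
    - [[0, 0, -4], [0, 0, 0]]
    - [[0, 0, -4], [0, 0, 0]]
    - [[0, 0, -4], [0, 0, 0]]
  claw: 4.5

```text
clock: 7.5
position: [439.2, -195.4, 312.0]
ee_rot: [-0.666, 0.746, -0.001, 0.0]
contact_force: [1.5, -0.2, -0.4]
gripper_width: 45.0
grasp_force: 0.0
```

drive_tool:
  deltas:
    - [[1, -4, 0], [0, 0, 0]]
    - [[1, -4, 0], [0, 0, 0]]
    - [[1, -3.5, 0], [0, 0, 0]]
    - [[1, 0, 0], [0, 0, 0]]
    - [[0, 0, 0], [0, 0, 0]]
    - [[0, 0, 0], [0, 0, 0]]
    - [[0, 0, 0], [0, 0, 0]]

```text
clock: 8.2
position: [548.6, -247.8, 310.3]
ee_rot: [-0.666, 0.746, -0.0, 0.0]
contact_force: [0.1, 0.2, -0.3]
gripper_width: 45.1
grasp_force: 0.0
```

Run:
```python
from h import *
s=arm.read_state(); print(s)
im=get_image("wrist")["img"][:,:,::-1].copy()
cv2.imwrite("pics/w2.png",im)
u=np.array([558.7,-210]);th=-.1245;ex=np.array([np.cos(th),np.sin(th)]);ey=np.array([-np.sin(th),np.cos(th)])
for y in(-100,-60,-20,20,60,100):
  for x,c in((-75,(0,0,255)),(75,(0,255,0))):
    p=wproj(s,np.r_[u+x*ex+y*ey,24])[0]; cv2.circle(im,tuple(int(round(a)) for a in p),2,c,-1); print(y,x,p.round(1))
d=get_image("top"); cv2.imwrite("pics/top1.png",d["img"][:,:,::-1])
cv2.imwrite("pics/w2b.png",cv2.resize(im,(800,600),interpolation=cv2.INTER_CUBIC))
```

```text
{'clock': 8.2, 'joints': array([-1.55626820e-01,  3.02688138e-01,  8.33242205e-02, -3.49190708e-05,
       -1.35036096e+00,  4.14091279e-02]), 'joint_vel': array([ 2.48195206e-03, -2.11832748e-03, -8.06540110e-04, -1.04454119e-04,
        1.50977832e-03,  5.59003052e-05]), 'joint_efforts': array([-1.20282210e-01, -3.53802001e+01,  1.97462851e+01,  4.38364416e+00,
        5.54393308e-03, -9.67199921e-04]), 'position': array([ 548.61753239, -247.82024496,  310.32619863]), 'ee_rot': array([-6.65590965e-01,  7.46316541e-01, -4.03434327e-04,  3.52894661e-04]), 'contact_force': array([ 0.05884308,  0.19203011, -0.31753546]), 'wrist_torque': array([ 0.01113033, -0.03826233, -0.00499396]), 'grasp_force': 0.0, 'gripper_width': 45.14648542363376}
-100 -75 [378.6 142.6]
-100 75 [248.7 141.4]
-60 -75 [377.4 176.6]
-60 75 [249.2 175.5]
-20 -75 [376. 210.]
-20 75 [250.1 208.8]
20 -75 [374.3 242.2]
20 75 [251.3 240.9]
60 -75 [372.5 272.8]
60 75 [252.7 271.4]
100 -75 [370.5 301.5]
100 75 [254.4 300.1]
```

View pics/w2b.png

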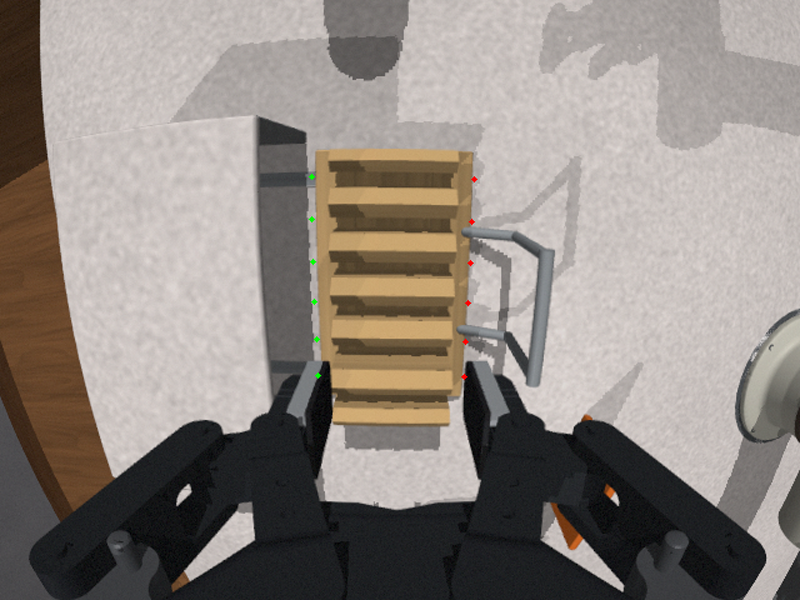

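The picture shows the pulled-out rack with its slots running image-horizontally, and the handle at (540,320) in the scaled view. The dividers run from v≈150 to 420. I'll enlarge it for exact slot lines.

Run:
```python
from h import *
im=cv2.imread("pics/w2.png")
c=cv2.resize(im[110:350,245:390],None,fx=2.5*2,fy=2.5,interpolation=cv2.INTER_CUBIC)
c=np.clip(c.astype(float)*1.3,0,255).astype('uint8')
for v in range(110,350,20): cv2.line(c,(0,int((v-110)*2.5)),(14,int((v-110)*2.5)),(0,0,255),1); cv2.putText(c,str(v),(15,int((v-110)*2.5)+5),0,.4,(0,0,255),1)
cv2.imwrite("pics/c3.png",c); print(c.shape)
```

```text
(600, 725, 3)
```

View pics/c3.png

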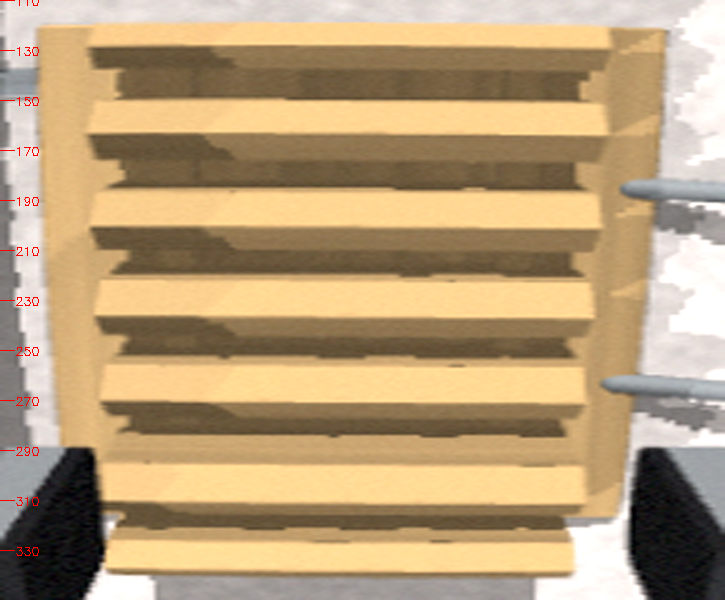

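Run:
```python
from h import *
s=dict(position=np.array([548.6175,-247.8202,310.3262]),ee_rot=np.array([-0.66559,0.7463165,-4.03e-4,3.53e-4]))
u=np.array([558.7,-210]);th=-.1245;M=np.array([[np.cos(th),np.sin(th)],[-np.sin(th),np.cos(th)]])
c=lambda x,y,z:M@(wpx(s,245+x/5,110+y/2.5,z)[:2]-u)
for y,z in((47,63),(134,63),(228,63),(318,63),(403,63),(503,85),(573,85)):
    print(y,[c(x,y,z).round(1) for x in(95,350,595)])
# handle bar in the same image, scaled 1.25
print([M@(wpx(s,a/1.25,b/1.25,125)[:2]-u) for a,b in((547,250),(533,385))])
# hood front corner
print([M@(wpx(s,a/1.25,b/1.25,166)[:2]-u) for a,b in((257,118),(273,420))])
```

```text
47 [array([  51.3, -114. ]), array([  -1.9, -113.8]), array([ -52.9, -114.9])]
134 [array([ 51.6, -77.1]), array([ -2.3, -77.1]), array([-53.8, -78.1])]
228 [array([ 52.2, -36.5]), array([ -2.6, -36.8]), array([-55.2, -37.6])]
318 [array([53.3,  3.8]), array([-3. ,  3.2]), array([-56.9,   2.6])]
403 [array([54.6, 44. ]), array([-3.3, 43.1]), array([-58.8,  42.7])]
503 [array([53.4, 83.8]), array([-3.8, 82.5]), array([-58.6,  82.3])]
573 [array([ 55.3, 121. ]), array([ -4.1, 119.3]), array([-61. , 119.4])]
[array([-116.81340046,  -52.11171007]), array([-117.34597102,   58.91811214])]
[array([  83.03146454, -142.12848015]), array([84.70666722, 69.01519476])]
```

Ridges sit at 40 mm spacing as expected, with an offset of about 3 mm. I'll turn the tool to the placing direction and re-measure the slots along its closing axis, where a camera bias can be checked.

drive_tool:
  deltas:
    - [[-2.0, 2.0, 0], [0, 0, 0]]
    - [[-2.1, 2.0, 0], [0, 0, 8.2]]
    - [[0, 0, 0], [0, 0, 8.2]]
    - [[0, 0, 0], [0, 0, 8.2]]
    - [[0, 0, 0], [0, 0, 8.2]]
    - [[0, 0, 0], [0, 0, 8.2]]
    - [[0, 0, 0], [0, 0, 8.2]]
    - [[0, 0, 0], [0, 0, 8.2]]
    - [[0, 0, 0], [0, 0, 8.2]]
    - [[0, 0, 0], [0, 0, 8.2]]
    - [[0, 0, 0], [0, 0, 8.2]]
    - [[0, 0, 0], [0, 0, 8.2]]
  claw: 2.8

```text
clock: 9.5
position: [514.0, -202.5, 309.9]
ee_rot: [0.062, 0.998, 0.0, 0.0]
contact_force: [-0.6, -1.0, -0.8]
gripper_width: 28.0
grasp_force: 0.0
```

drive_tool:
  deltas:
    - [[0, 0, 0], [0, 0, 0]]
    - [[0, 0, 0], [0, 0, 0]]
    - [[0, 0, 0], [0, 0, 0]]

```text
clock: 9.8
position: [514.3, -202.7, 309.6]
ee_rot: [0.058, 0.998, -0.0, 0.0]
contact_force: [0.9, 0.0, -0.3]
gripper_width: 27.9
grasp_force: 0.0
```

Run:
```python
from h import *
import pickle
s=arm.read_state(); print(s["position"],s["ee_rot"],s["joints"].round(2))
im=get_image("wrist")["img"][:,:,::-1].copy()
cv2.imwrite("pics/w3.png",im); pickle.dump(s,open("s3.pkl","wb"))
u=np.array([558.7,-210]);th=-.1245;ex=np.array([np.cos(th),np.sin(th)]);ey=np.array([-np.sin(th),np.cos(th)])
for x,y,z in((-60,-120,63),(60,-120,63),(-60,110,85),(60,110,85),(-115,0,125)): print(wproj(s,np.r_[u+x*ex+y*ey,z]).round(0))
c=cv2.resize(im[60:360,110:510],(800,600),interpolation=cv2.INTER_CUBIC)
cv2.imwrite("pics/c4.png",c)
```

```text
[ 514.32851128 -202.70384022  309.58712823] [ 5.77697000e-02  9.98329907e-01 -5.16184322e-07  2.43192459e-04] [-0.08  0.22 -0.04 -0.   -1.32 -1.6 ]
[[206. 186.]]
[[213. 288.]]
[[423. 191.]]
[[413. 298.]]
[[316. 134.]]
```

View pics/c4.png

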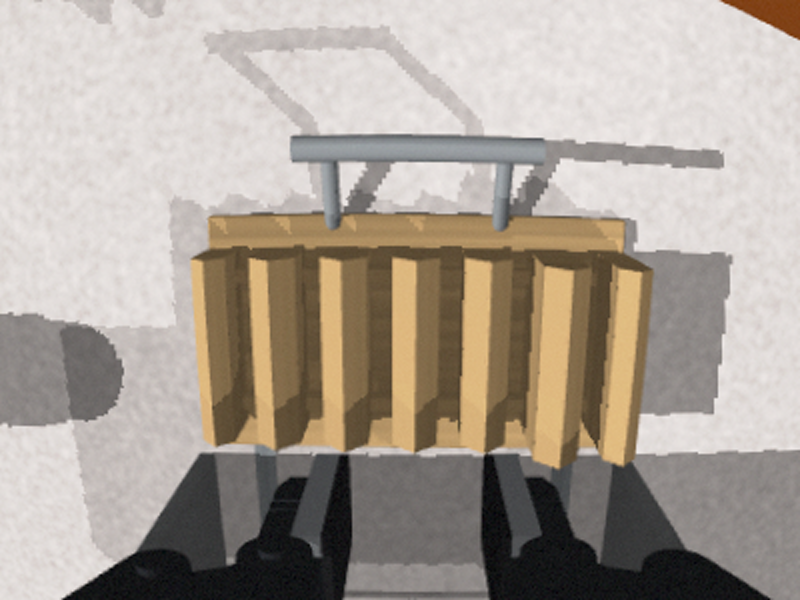

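The seven ridges show clearly at crop columns ≈213, 275, 345, 415, 486, 567 and 641 at mid-height, and the handle bar at (291–545, 149).

Run:
```python
from h import *
import pickle
s=pickle.load(open("s3.pkl","rb"))
u=np.array([558.7,-210]);th=-.1245;M=np.array([[np.cos(th),np.sin(th)],[-np.sin(th),np.cos(th)]])
c=lambda x,y,z:M@(wpx(s,110+x/2,60+y/2,z)[:2]-u)
for a,b,z in(((210,258),(217,442),63),((273,258),(276,447),63),((344,260),(345,447),63),((417,258),(413,450),63),((490,258),(482,450),63),((577,266),(558,466),85),((650,268),(633,463),85),((291,148),(545,150),125)):
    p,q=c(*a,z),c(*b,z); print(p.round(1),q.round(1),((p+q)/2).round(1))
```

```text
[ -56.6 -109.4] [  51.1 -112.6] [  -2.7 -111. ]
[-56.2 -74.2] [ 53.3 -77.4] [ -1.5 -75.8]
[-55.  -35.8] [ 52.4 -37.2] [ -1.3 -36.5]
[-56.2   2.9] [53.7  1.7] [-1.2  2.3]
[-56.8  41.7] [53.5 41.2] [-1.6 41.4]
[-57.1  84.2] [53.7 81.6] [-1.7 82.9]
[-57.2 123.5] [ 52.5 124.8] [ -2.4 124.1]
[-115.1  -53. ] [-115.3   58.6] [-115.2    2.8]
```

Averaged, the rack origin comes to (558.5, -207.5) with yaw -0.1245. Now I go over the drainer for a close look.

drive_tool:
  deltas:
    - [[0.8, 4.0, 0], [0, 0, 0]]
    - [[0.8, 4.0, 0], [0, 0, 0]]
    - [[0.8, 4.0, 0], [0, 0, 0]]
    - [[0.8, 4.0, 0], [0, 0, 0]]
    - [[0.8, 4.0, 0], [0, 0, 0]]
    - [[0.8, 4.0, 0], [0, 0, 0]]
    - [[0.8, 4.0, 0], [0, 0, 0]]
    - [[0.8, 4.0, 0], [0, 0, 0]]
    - [[0.8, 4.0, 0], [0, 0, 0]]
    - [[0.8, 4.0, 0], [0, 0, 0]]
    - [[0.8, 4.5, 0], [0, 0, -6.6]]
    - [[0, 0, 0], [0, 0, 0]]

```text
clock: 11.05
position: [479.0, 253.7, 308.5]
ee_rot: [-0.003, 1.0, 0.0, -0.0]
contact_force: [-0.1, -0.6, -0.6]
gripper_width: 28.2
grasp_force: 0.0
```

drive_tool:
  deltas:
    - [[0, 0, 0], [0, 0, 0]]
    - [[0, 0, 0], [0, 0, 0]]
    - [[0, 0, 0], [0, 0, 0]]

```text
clock: 11.35
position: [479.5, 248.3, 309.5]
ee_rot: [0.002, 1.0, 0.0, 0.0]
contact_force: [-0.6, 0.1, 0.7]
gripper_width: 27.8
grasp_force: 0.0
```

Run:
```python
from h import *
import pickle
s=arm.read_state(); print(s["position"],s["ee_rot"],s["joints"].round(2))
im=get_image("wrist")["img"][:,:,::-1].copy()
cv2.imwrite("pics/w4.png",im); pickle.dump(s,open("s4.pkl","wb"))
for n,y in (("A",329.5),("bd",291.4),("B",253.3),("C",172.75)): print(n,wproj(s,[[465,y,138],[580,y,138]]).round(0))
c=cv2.resize(im[60:360,110:510],(800,600),interpolation=cv2.INTER_CUBIC)
cv2.imwrite("pics/c5.png",c)
```

```text
[479.51502162 248.30579607 309.5476064 ] [2.01744768e-03 9.99997959e-01 4.03641008e-05 1.03949999e-04] [ 0.78  0.19 -0.07  0.   -1.31 -2.35]
A [[410. 199.]
 [401. 316.]]
bd [[367. 199.]
 [362. 317.]]
B [[323. 199.]
 [323. 318.]]
C [[231. 200.]
 [240. 317.]]
```

View pics/c5.png

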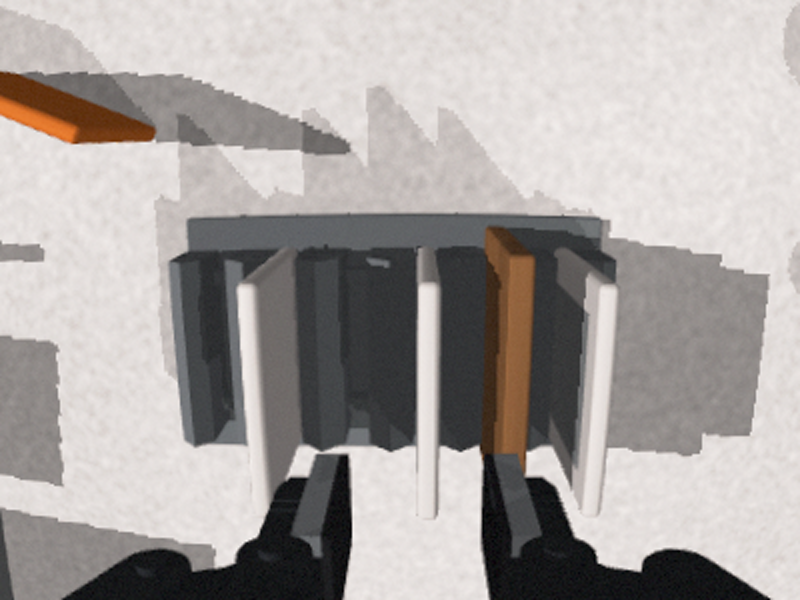

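Against their predicted positions, the plate tops sit +2–3 px in y: C (235,201), B (324,201), A (412,202) and board (369,189). That is consistent with a wrist-camera bias of about 1.7 mm, and every plate is upright. Picking C.

drive_tool:
  deltas:
    - [[-2.2, -3.7, 0], [0, 0, 0]]
    - [[-2.2, -3.8, 0], [0, 0, 0]]
    - [[0, 0, 3.5], [0, 0, 0]]
    - [[0, 0, 3.5], [0, 0, 0]]
    - [[0, 0, 3.5], [0, 0, 0]]
    - [[0, 0, 3.0], [0, 0, 0]]
    - [[0, 0, 2.5], [0, 0, 0]]
    - [[0, 0, 2.5], [0, 0, 0]]
    - [[0, 0, 1.5], [0, 0, 0]]
    - [[0, 0, 0.9], [0, 0, 0]]
    - [[0, 0, 0], [0, 0, 0]]
    - [[0, 0, 0], [0, 0, 0]]

```text
clock: 12.6
position: [523.8, 174.3, 101.1]
ee_rot: [0.001, 1.0, 0.0, 0.001]
contact_force: [0.7, -0.9, 1.2]
gripper_width: 28.0
grasp_force: 0.0
```

drive_tool:
  deltas:
    - [[0, 0, 0], [0, 0, 0]]
    - [[0, 0, 0], [0, 0, 0]]
    - [[0, 0, 0], [0, 0, 0]]
    - [[0, 0, 0], [0, 0, 0]]
    - [[0, 0, 0], [0, 0, 0]]
    - [[0, 0, 0], [0, 0, 0]]
  claw: 0

```text
clock: 13.2
position: [523.9, 174.5, 101.6]
ee_rot: [0.001, 1.0, 0.0, 0.001]
contact_force: [-1.0, -1.1, 6.0]
gripper_width: 9.4
grasp_force: 59.3
```

drive_tool:
  deltas:
    - [[0, 0, -0.5], [0, 0, 0]]
    - [[0, 0, -1], [0, 0, 0]]
    - [[0, 0, -1.5], [0, 0, 0]]
    - [[0, 0, -2], [0, 0, 0]]
    - [[0, 0, -2], [0, 0, 0]]
    - [[0, 0, -2], [0, 0, 0]]
    - [[0, 0, -2], [0, 0, 0]]
    - [[0, 0, -2], [0, 0, 0]]
    - [[0, 0, -2], [0, 0, 0]]
    - [[0, 0, -1], [0, 0, 0]]
    - [[0, 0, 0], [0, 0, 0]]
    - [[0, 0, 0], [0, 0, 0]]

```text
clock: 14.4
position: [522.5, 174.2, 259.3]
ee_rot: [0.001, 1.0, -0.0, -0.001]
contact_force: [0.5, -0.7, -2.2]
gripper_width: 9.2
grasp_force: 58.4
```

```bash
cat >> h.py <<'E'
U=np.array([558.7,-208.6]);TH=-.1245;EX=np.array([np.cos(TH),np.sin(TH)]);EY=np.array([-np.sin(TH),np.cos(TH)])
def rack(x,y): return U+x*EX+y*EY
def save(n):
    s=arm.read_state(); im=get_image("wrist")["img"][:,:,::-1].copy(); cv2.imwrite(f"pics/{n}.png",im); return s,im
E
python3 - <<'E'
from h import *
s=arm.read_state();print(s["position"],s["contact_force"],s["gripper_width"]); print(rack(0,20),move(np.r_[rack(0,20),255],np.pi/2+TH))
E
```

```text
[522.4691483  174.16387105 259.30504923] [ 0.45440442 -0.72255449 -2.23392754] 9.201722448705768
[ 561.18357238 -188.75480239] (array([ -3.98, -36.28,   0.43]), array([-0.02, -0.11,  6.97]))
```

drive_tool:
  deltas:
    - [[-0.2, -1.5, 0], [0, 0, 0]]
    - [[-0.3, -3, 0], [0, 0, 0]]
    - [[-0.4, -3.5, 0], [0, 0, 0]]
    - [[-0.4, -3.5, 0], [0, 0, 0]]
    - [[-0.4, -3.5, 0], [0, 0, 0]]
    - [[-0.4, -3.5, 0], [0, 0, 0]]
    - [[-0.4, -3.5, 0], [0, 0, 0]]
    - [[-0.4, -3.5, 0], [0, 0, 0]]
    - [[-0.4, -3.5, 0], [0, 0, 0]]
    - [[-0.4, -3.5, 0], [0, 0, 0]]
    - [[-0.2, -2.5, 0], [0, 0, 0]]
    - [[-0.1, -1.2, 0], [0, 0, 0]]

```text
clock: 15.6
position: [561.2, -190.3, 258.6]
ee_rot: [0.003, 1.0, 0.0, -0.002]
contact_force: [0.0, -0.0, -2.8]
gripper_width: 9.8
grasp_force: 58.7
```

drive_tool:
  deltas:
    - [[0, 0, 0], [0, 0, 3.5]]
    - [[0, 0, 0], [0, 0, 3.5]]
    - [[0, 0, 0], [0, 0, 0]]
    - [[0, 0, 0], [0, 0, 0]]
    - [[0, 0, 0], [0, 0, 0]]

```text
clock: 16.1
position: [562.1, -187.5, 260.0]
ee_rot: [0.062, 0.998, 0.0, -0.0]
contact_force: [0.2, 0.0, -3.6]
gripper_width: 9.1
grasp_force: 58.7
```

Run:
```python
from h import *
s,im=save("w5");print(s["position"],s["contact_force"],s["gripper_width"]); print(move(np.r_[rack(0,20),255],np.pi/2+TH,s))
for x,y,z in((-55,0,63),(-55,40,63),(55,0,63),(55,40,63)): print(wproj(s,np.r_[rack(x,y),z]).round(0))
cv2.imwrite("pics/c6.png",cv2.resize(im[40:360,110:530],(788,600),interpolation=cv2.INTER_CUBIC))
```

```text
[ 562.08838523 -187.50737515  260.02824532] [ 0.16944641  0.03598002 -3.56451251] 9.102164229266492
(array([ 0.07, -0.13,  0.5 ]), array([ 0.  , -0.04,  0.06]))
[[294. 150.]]
[[338. 150.]]
[[295. 264.]]
[[336. 264.]]
```

View pics/c6.png

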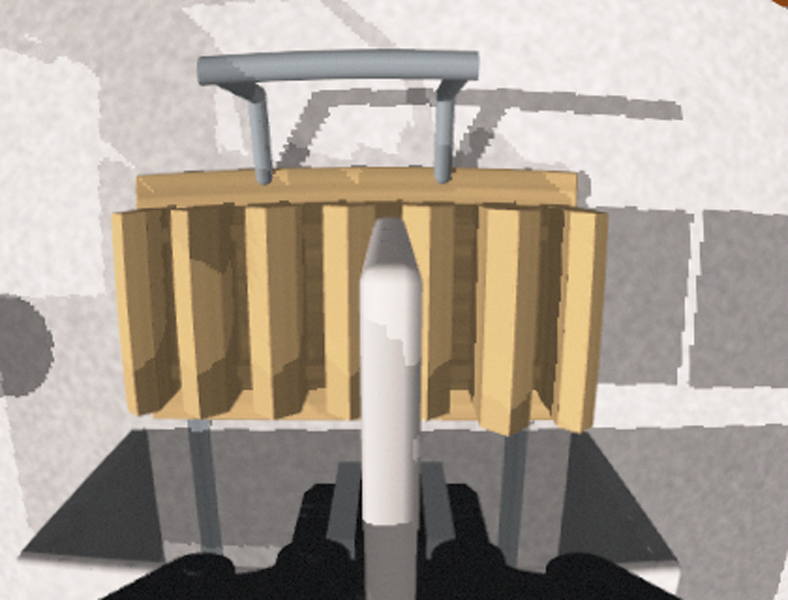

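Run:
```python
from h import *
s=dict(position=np.array([562.09,-187.51,260.03]),ee_rot=np.array([.062,.998,0,0]))
P=s["position"][:2]-58*EX
print(wproj(s,np.r_[P,181]),wproj(s,np.r_[P,297-58-20]),wproj(s,np.r_[rack(-55,0),63]),wproj(s,np.r_[rack(-55,40),63]))
print(wpx(s,296.6,150,63),wpx(s,340.3,150,63),rack(-55,0),rack(-55,40))
```

```text
[[316.74875899 154.66146686]] [[316.48701478 159.27615172]] [[293.70844216 149.45024157]] [[337.71802559 149.44398517]]
[ 504.97716477 -199.224815     63.        ] [ 509.86911855 -159.80310698   63.        ] [ 504.12570657 -201.77017596] [ 509.09285133 -162.07978073]
```

drive_tool:
  deltas:
    - [[0.1, 0, 1], [0, 0, 0]]
    - [[0, 0, 2], [0, 0, 0]]
    - [[0, 0, 2.5], [0, 0, 0]]
    - [[0, 0, 2.5], [0, 0, 0]]
    - [[0, 0, 2], [0, 0, 0]]
    - [[0, 0, 1], [0, 0, 0]]
    - [[0, 0, 0.5], [0, 0, 0]]
    - [[0, 0, 0.5], [0, 0, 0]]
    - [[0, 0, 0.5], [0, 0, 0]]
    - [[0, 0, 0.5], [0, 0, 0]]
    - [[0, 0, 0], [0, 0, 0]]
    - [[0, 0, 0], [0, 0, 0]]

```text
clock: 17.35
position: [561.4, -187.7, 130.6]
ee_rot: [0.062, 0.998, -0.0, 0.0]
contact_force: [0.4, 0.0, -2.7]
gripper_width: 9.5
grasp_force: 58.7
```

drive_tool:
  deltas:
    - [[0, 0, 0.5], [0, 0, 0]]
    - [[0, 0, 0.5], [0, 0, 0]]
    - [[0, 0, 0.5], [0, 0, 0]]
    - [[0, 0, 0.5], [0, 0, 0]]
    - [[0, 0, 0.3], [0, 0, 0]]
    - [[0, 0, 0.2], [0, 0, 0]]
    - [[0, 0, 0.1], [0, 0, 0]]
    - [[0, 0, 0.1], [0, 0, 0]]
    - [[0, 0, 0], [0, 0, 0]]
    - [[0, 0, 0], [0, 0, 0]]

```text
clock: 18.35
position: [561.4, -187.7, 103.7]
ee_rot: [0.062, 0.998, -0.0, 0.0]
contact_force: [-0.7, -0.2, 0.1]
gripper_width: 9.1
grasp_force: 58.9
```

drive_tool:
  deltas:
    - [[0, 0, 0.1], [0, 0, 0]]
    - [[0, 0, 0], [0, 0, 0]]

```text
clock: 18.55
position: [562.0, -187.8, 103.6]
ee_rot: [0.062, 0.998, -0.0, 0.001]
contact_force: [-1.2, 0.1, 4.5]
gripper_width: 9.8
grasp_force: 59.7
```

drive_tool:
  deltas:
    - [[0, 0, 0], [0, 0, 0]]
    - [[0, 0, 0], [0, 0, 0]]
    - [[0, 0, 0], [0, 0, 0]]
    - [[0, 0, 0], [0, 0, 0]]
    - [[0, 0, -0.5], [0, 0, 0]]
    - [[0, 0, -1.5], [0, 0, 0]]
    - [[0, 0, -2.5], [0, 0, 0]]
    - [[0, 0, -3], [0, 0, 0]]
    - [[0, 0, -4], [0, 0, 0]]
    - [[0, 0, -4], [0, 0, 0]]
    - [[0, 0, -4], [0, 0, 0]]
  claw: 2.6

```text
clock: 19.65
position: [560.9, -187.7, 299.4]
ee_rot: [0.062, 0.998, -0.0, 0.0]
contact_force: [0.1, -0.4, -0.5]
gripper_width: 26.2
grasp_force: 0.0
```

drive_tool:
  deltas:
    - [[0.6, 4, 0], [0, 0, 0]]
    - [[0.6, 4, 0], [0, 0, 0]]
    - [[0.6, 4, 0], [0, 0, 0]]
    - [[0.6, 4, 0], [0, 0, 0]]
    - [[0.6, 4, 0], [0, 0, 0]]
    - [[0.6, 4, 0], [0, 0, 0]]
    - [[0.6, 4, 0], [0, 0, 0]]
    - [[0.6, 4, 0], [0, 0, 0]]
    - [[0.6, 4, 0], [0, 0, -3.5]]
    - [[0.6, 4, 0], [0, 0, -3.5]]
    - [[0.6, 3.8, 0], [0, 0, 0]]
    - [[0, 0, 0], [0, 0, 0]]
  claw: 2.6

```text
clock: 20.85
position: [542.4, 258.4, 296.9]
ee_rot: [-0.001, 1.0, 0.0, -0.0]
contact_force: [0.3, -0.4, -0.6]
gripper_width: 25.6
grasp_force: 0.0
```

drive_tool:
  deltas:
    - [[0, 0, 0], [0, 0, 0]]
    - [[0, 0, 0], [0, 0, 0]]
    - [[0, 0, 0], [0, 0, 0]]

```text
clock: 21.15
position: [543.3, 253.4, 297.6]
ee_rot: [0.002, 1.0, 0.0, 0.0]
contact_force: [1.0, 1.0, -0.2]
gripper_width: 26.2
grasp_force: 0.0
```

Run:
```python
from h import *
s,im=save("w6");print(s["position"],s["ee_rot"].round(4),s["clock"])
for n,y in (("A",329.5),("bd",291.4),("B",253.3)): print(n,wproj(s,[[465,y,138],[581,y,138]]).round(0),move([523.5,y,101],np.pi/2,s))
cv2.imwrite("pics/c7.png",cv2.resize(im[60:360,110:510],(800,600),interpolation=cv2.INTER_CUBIC))
t=get_image("top")["img"][:,:,::-1]; cv2.imwrite("pics/top2.png",t)
d=cv2.absdiff(t,cv2.imread("pics/top1.png")).max(2)[215:285,195:300]; print((d>40).sum())
```

```text
[543.34320254 253.44340987 297.63616109] [2.e-03 1.e+00 1.e-04 1.e-04] 21.15
A [[410. 126.]
 [404. 260.]] (array([ 2.02,  7.59, 19.66]), array([ 0.01,  0.02, -0.23]))
bd [[364. 124.]
 [361. 260.]] (array([ 2.01,  3.78, 19.66]), array([ 0.01,  0.02, -0.23]))
B [[316. 124.]
 [317. 261.]] (array([ 1.99, -0.03, 19.66]), array([ 0.01,  0.02, -0.23]))
1680
```

View pics/c7.png

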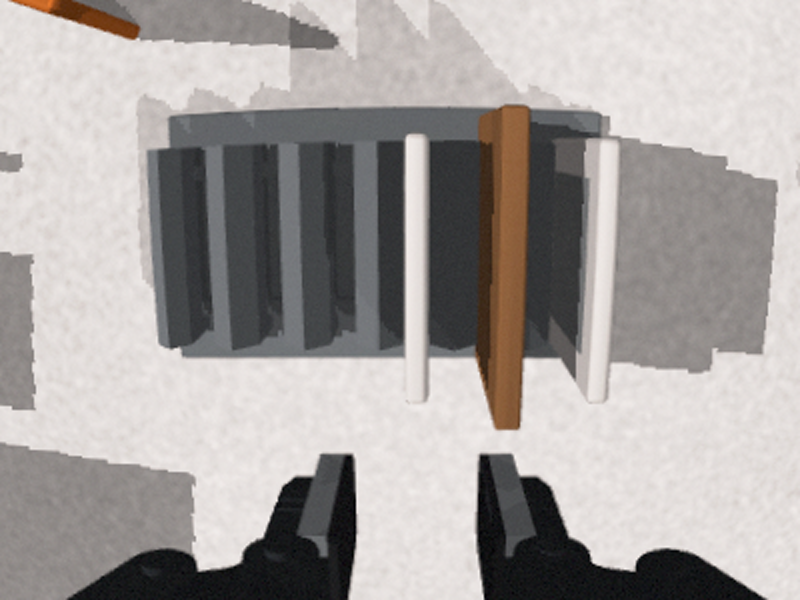

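B (318,127–261), board (366,112–274) and A (411,130–261) are unmoved. Picking B.

drive_tool:
  deltas:
    - [[2, 0, 0], [0, 0, 0]]
    - [[0, 0, 3.5], [0, 0, 0]]
    - [[0, 0, 3.5], [0, 0, 0]]
    - [[0, 0, 3.5], [0, 0, 0]]
    - [[0, 0, 3], [0, 0, 0]]
    - [[0, 0, 2], [0, 0, 0]]
    - [[0, 0, 1.5], [0, 0, 0]]
    - [[0, 0, 1.5], [0, 0, 0]]
    - [[0, 0, 1.1], [0, 0, 0]]
    - [[0, 0, 0], [0, 0, 0]]
    - [[0, 0, 0], [0, 0, 0]]
  claw: 2.4

```text
clock: 22.35
position: [523.6, 254.5, 101.8]
ee_rot: [0.001, 1.0, 0.0, 0.0]
contact_force: [-0.0, 0.6, 0.1]
gripper_width: 23.8
grasp_force: 0.0
```

drive_tool:
  deltas:
    - [[0, 0, 0], [0, 0, 0]]
    - [[0, 0, 0], [0, 0, 0]]
    - [[0, 0, 0], [0, 0, 0]]
    - [[0, 0, 0], [0, 0, 0]]
    - [[0, 0, 0], [0, 0, 0]]
    - [[0, 0, 0], [0, 0, 0]]
  claw: 0

```text
clock: 22.95
position: [523.7, 254.9, 102.4]
ee_rot: [0.001, 1.0, 0.0, 0.001]
contact_force: [-0.4, -0.4, 5.8]
gripper_width: 9.2
grasp_force: 59.3
```

drive_tool:
  deltas:
    - [[0, 0, -0.5], [0, 0, 0]]
    - [[0, 0, -1], [0, 0, 0]]
    - [[0, 0, -1.5], [0, 0, 0]]
    - [[0, 0, -2], [0, 0, 0]]
    - [[0, 0, -2], [0, 0, 0]]
    - [[0, 0, -2], [0, 0, 0]]
    - [[0, 0, -2], [0, 0, 0]]
    - [[0, 0, -2], [0, 0, 0]]
    - [[0, 0, -2], [0, 0, 0]]
    - [[0, 0, -1], [0, 0, 0]]
    - [[0, 0, 0], [0, 0, 0]]
    - [[0, 0, 0], [0, 0, 0]]

```text
clock: 24.15
position: [522.5, 254.4, 260.3]
ee_rot: [0.001, 1.0, -0.0, -0.001]
contact_force: [0.3, 0.1, -3.0]
gripper_width: 9.5
grasp_force: 58.4
```

```bash
sed -i 's/U=np.array(\[558.7,-208.6\])/U=np.array([558.8,-207.6])/' h.py
python3 - <<'E'
from h import *
s=arm.read_state(); print(s["position"],s["contact_force"]); print(move(np.r_[rack(0,-60),255],np.pi/2+TH,s))
E
```

```text
[522.45205906 254.4313639  260.25737228] [ 0.29180757  0.06554656 -3.04204176]
(array([ -3.04, -52.15,   0.55]), array([-0.04, -0.11,  6.97]))
```

drive_tool:
  deltas:
    - [[-0.1, -1.5, 0], [0, 0, 0]]
    - [[-0.2, -3, 0], [0, 0, 0]]
    - [[-0.2, -4, 0], [0, 0, 0]]
    - [[-0.2, -4, 0], [0, 0, 0]]
    - [[-0.2, -4, 0], [0, 0, 0]]
    - [[-0.2, -4, 0], [0, 0, 0]]
    - [[-0.2, -4, 0], [0, 0, 0]]
    - [[-0.2, -4, 0], [0, 0, 0]]
    - [[-0.2, -4, 0], [0, 0, 0]]
    - [[-0.3, -4, 0], [0, 0, 0]]
    - [[-0.3, -4, 0], [0, 0, 0]]
    - [[-0.3, -4, 0], [0, 0, 0]]

```text
clock: 25.35
position: [546.8, -192.5, 260.0]
ee_rot: [0.002, 1.0, 0.0, -0.001]
contact_force: [1.1, -0.1, -1.7]
gripper_width: 9.2
grasp_force: 58.5
```

drive_tool:
  deltas:
    - [[-0.3, -4, 0], [0, 0, 0]]
    - [[-0.2, -2.4, 0], [0, 0, 0]]
    - [[-0.1, -1.2, 0], [0, 0, 0]]
    - [[0, 0, 0], [0, 0, 3.5]]
    - [[0, 0, 0], [0, 0, 3.5]]
    - [[0, 0, 0], [0, 0, 0]]
    - [[0, 0, 0], [0, 0, 0]]
    - [[0, 0, 0], [0, 0, 0]]

```text
clock: 26.15
position: [553.6, -266.1, 261.1]
ee_rot: [0.062, 0.998, 0.0, -0.0]
contact_force: [0.1, 0.4, -1.7]
gripper_width: 9.3
grasp_force: 58.7
```

Run:
```python
from h import *
s=arm.read_state(); print(s["position"],s["contact_force"]); print(move(np.r_[rack(0,-60),104.4],np.pi/2+TH,s))
```

```text
[ 553.60991663 -266.12052496  261.09965008] [ 0.1360985   0.38073096 -1.72814692]
(array([ 0.2 , -0.13, 15.67]), array([ 0.01, -0.03,  0.07]))
```

drive_tool:
  deltas:
    - [[0.2, -0.1, 1], [0, 0, 0]]
    - [[0, 0, 2], [0, 0, 0]]
    - [[0, 0, 2.5], [0, 0, 0]]
    - [[0, 0, 2.5], [0, 0, 0]]
    - [[0, 0, 2], [0, 0, 0]]
    - [[0, 0, 1], [0, 0, 0]]
    - [[0, 0, 0.5], [0, 0, 0]]
    - [[0, 0, 0.5], [0, 0, 0]]
    - [[0, 0, 0.5], [0, 0, 0]]
    - [[0, 0, 0.5], [0, 0, 0]]
    - [[0, 0, 0], [0, 0, 0]]
    - [[0, 0, 0], [0, 0, 0]]

```text
clock: 27.35
position: [551.8, -267.3, 131.6]
ee_rot: [0.062, 0.998, -0.0, 0.0]
contact_force: [0.4, -0.4, -2.8]
gripper_width: 9.3
grasp_force: 58.7
```

drive_tool:
  deltas:
    - [[0, 0, 0.5], [0, 0, 0]]
    - [[0, 0, 0.5], [0, 0, 0]]
    - [[0, 0, 0.5], [0, 0, 0]]
    - [[0, 0, 0.5], [0, 0, 0]]
    - [[0, 0, 0.3], [0, 0, 0]]
    - [[0, 0, 0.2], [0, 0, 0]]
    - [[0, 0, 0.1], [0, 0, 0]]
    - [[0, 0, 0.1], [0, 0, 0]]
    - [[0, 0, 0.1], [0, 0, 0]]
    - [[0, 0, 0], [0, 0, 0]]

```text
clock: 28.35
position: [552.0, -267.4, 104.4]
ee_rot: [0.062, 0.998, -0.0, 0.001]
contact_force: [-2.1, -0.3, 3.2]
gripper_width: 9.3
grasp_force: 59.6
```

drive_tool:
  deltas:
    - [[0, 0, 0], [0, 0, 0]]
    - [[0, 0, 0], [0, 0, 0]]
    - [[0, 0, 0], [0, 0, 0]]
    - [[0, 0, 0], [0, 0, 0]]
    - [[0, 0, -0.5], [0, 0, 0]]
    - [[0, 0, -1.5], [0, 0, 0]]
    - [[0, 0, -2.5], [0, 0, 0]]
    - [[0, 0, -3], [0, 0, 0]]
    - [[0, 0, -4], [0, 0, 0]]
    - [[0, 0, -4], [0, 0, 0]]
    - [[0, 0, -4], [0, 0, 0]]
  claw: 2.6

```text
clock: 29.45
position: [551.4, -267.2, 300.5]
ee_rot: [0.062, 0.998, -0.0, 0.0]
contact_force: [-0.1, 0.7, 0.2]
gripper_width: 26.2
grasp_force: 0.0
```

drive_tool:
  deltas:
    - [[0.6, 4, 0], [0, 0, 0]]
    - [[0.6, 4, 0], [0, 0, 0]]
    - [[0.6, 4, 0], [0, 0, 0]]
    - [[0.6, 4, 0], [0, 0, 0]]
    - [[0.6, 4, 0], [0, 0, 0]]
    - [[0.6, 4, 0], [0, 0, 0]]
    - [[0.6, 4, 0], [0, 0, 0]]
    - [[0.6, 4, 0], [0, 0, 0]]
    - [[0.6, 4, 0], [0, 0, 0]]
    - [[0.6, 4, 0], [0, 0, 0]]
    - [[0.6, 4, 0], [0, 0, 0]]
    - [[0.6, 4, 0], [0, 0, 0]]

```text
clock: 30.65
position: [539.6, 219.6, 298.9]
ee_rot: [0.062, 0.998, 0.0, 0.0]
contact_force: [0.7, 0.3, -0.5]
gripper_width: 25.8
grasp_force: 0.0
```

drive_tool:
  deltas:
    - [[0.6, 4, 0], [0, 0, -3.5]]
    - [[0.4, 3, 0], [0, 0, -3.6]]
    - [[0, 0, 0], [0, 0, 0]]
    - [[0, 0, 0], [0, 0, 0]]
    - [[0, 0, 0], [0, 0, 0]]

```text
clock: 31.15
position: [536.9, 287.9, 298.6]
ee_rot: [0.001, 1.0, -0.0, 0.0]
contact_force: [0.2, -0.6, -0.8]
gripper_width: 26.0
grasp_force: 0.0
```

Run:
```python
from h import *
s,im=save("w7");print(s["position"],s["ee_rot"].round(4),s["clock"])
for n,y,x0,x1 in (("A",331,465,581),("bd",292.4,454,594)): print(n,wproj(s,[[x0,y,138],[x1,y,138]]).round(0),move([523.5,y,101],np.pi/2,s))
s6=dict(position=np.array([543.343,253.443,297.636]),ee_rot=np.array([2e-3,1,1e-4,1e-4]))
print([wpx(s6,*p,138) for p in((367,112.5),(364,274),(413.5,130),(408.5,261),(318.5,127),(318,261))])
cv2.imwrite("pics/c8.png",cv2.resize(im[60:360,110:510],(800,600),interpolation=cv2.INTER_CUBIC))
```

```text
[536.92889737 287.9136763  298.59174953] [ 9.e-04  1.e+00 -0.e+00  1.e-04] 31.15
A [[370. 132.]
 [366. 267.]] (array([ 1.35,  4.31, 19.76]), array([-0.  ,  0.01, -0.1 ]))
bd [[322. 118.]
 [322. 281.]] (array([ 1.35,  0.45, 19.76]), array([-0.  ,  0.01, -0.1 ]))
[array([455.406446  , 294.02205536, 138.        ]), array([593.77245622, 294.6368221 , 138.        ]), array([468.44155298, 332.91629061, 138.        ]), array([582.01671604, 334.12648308, 138.        ]), array([467.6877383 , 254.93328228, 138.        ]), array([581.321768  , 254.12619878, 138.        ])]
```

View pics/c8.png

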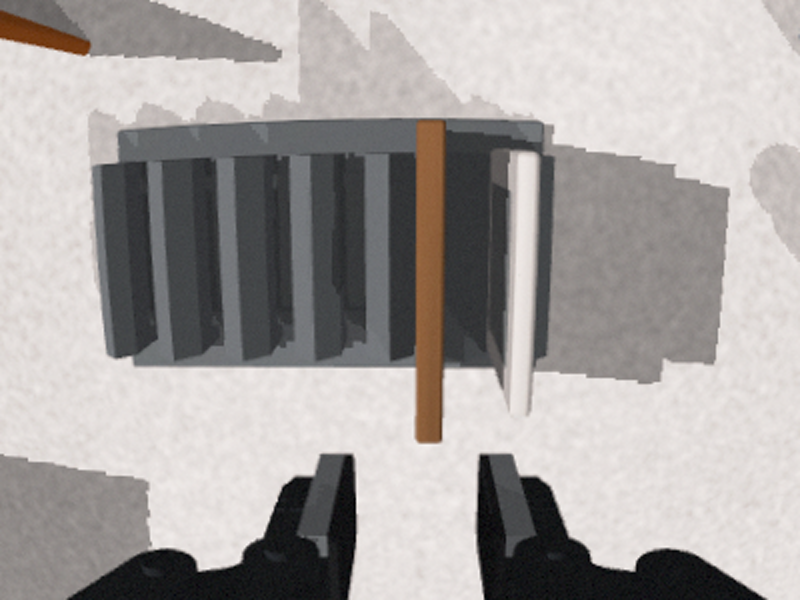

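Board (325,120–280), A (371,136–267), drainer unmoved. The board centre comes to ≈(524.4, 294). Picking the board.

drive_tool:
  deltas:
    - [[1.3, 0.6, 0], [0, 0, 0]]
    - [[0, 0, 3.5], [0, 0, 0]]
    - [[0, 0, 3.5], [0, 0, 0]]
    - [[0, 0, 3.5], [0, 0, 0]]
    - [[0, 0, 3], [0, 0, 0]]
    - [[0, 0, 2], [0, 0, 0]]
    - [[0, 0, 1.5], [0, 0, 0]]
    - [[0, 0, 1.5], [0, 0, 0]]
    - [[0, 0, 1.2], [0, 0, 0]]
    - [[0, 0, 0], [0, 0, 0]]
    - [[0, 0, 0], [0, 0, 0]]
  claw: 2.6

```text
clock: 32.3
position: [524.1, 294.6, 101.8]
ee_rot: [0.0, 1.0, 0.0, 0.0]
contact_force: [0.6, -0.1, -0.4]
gripper_width: 26.1
grasp_force: 0.0
```

drive_tool:
  deltas:
    - [[0, 0, 0], [0, 0, 0]]
    - [[0, 0, 0], [0, 0, 0]]
    - [[0, 0, 0], [0, 0, 0]]
    - [[0, 0, 0], [0, 0, 0]]
    - [[0, 0, 0], [0, 0, 0]]
    - [[0, 0, 0], [0, 0, 0]]
  claw: 0

```text
clock: 32.9
position: [524.4, 294.9, 102.5]
ee_rot: [0.0, 1.0, 0.0, 0.001]
contact_force: [-1.0, -0.7, 5.6]
gripper_width: 11.3
grasp_force: 59.1
```

drive_tool:
  deltas:
    - [[0, 0, -0.5], [0, 0, 0]]
    - [[0, 0, -1], [0, 0, 0]]
    - [[0, 0, -1.5], [0, 0, 0]]
    - [[0, 0, -2], [0, 0, 0]]
    - [[0, 0, -2], [0, 0, 0]]
    - [[0, 0, -2], [0, 0, 0]]
    - [[0, 0, -2], [0, 0, 0]]
    - [[0, 0, -2], [0, 0, 0]]
    - [[0, 0, -2], [0, 0, 0]]
    - [[0, 0, -1], [0, 0, 0]]
    - [[0, 0, 0], [0, 0, 0]]
    - [[0, 0, 0], [0, 0, 0]]

```text
clock: 34.1
position: [523.3, 294.5, 260.4]
ee_rot: [0.001, 1.0, -0.0, -0.001]
contact_force: [-0.3, -0.1, -2.1]
gripper_width: 11.1
grasp_force: 58.4
```

Run:
```python
from h import *
s=arm.read_state(); print(s["position"],s["contact_force"]); print(move(np.r_[rack(0,101),255],np.pi/2+TH,s))
```

```text
[523.34516281 294.46211422 260.38467522] [-0.25984049 -0.07019473 -2.09714315]
(array([ -4.84, -40.18,   0.55]), array([-0.03, -0.09,  7.07]))
```

drive_tool:
  deltas:
    - [[-0.2, -1.7, 0], [0, 0, 0]]
    - [[-0.4, -3, 0], [0, 0, 0]]
    - [[-0.5, -4, 0], [0, 0, 0]]
    - [[-0.5, -4, 0], [0, 0, 0]]
    - [[-0.5, -4, 0], [0, 0, 0]]
    - [[-0.5, -4, 0], [0, 0, 0]]
    - [[-0.5, -4, 0], [0, 0, 0]]
    - [[-0.5, -4, 0], [0, 0, 0]]
    - [[-0.5, -4, 0], [0, 0, 0]]
    - [[-0.4, -4, 0], [0, 0, 0]]
    - [[-0.2, -2.3, 0], [0, 0, 0]]
    - [[-0.1, -1.2, 0], [0, 0, 0]]

```text
clock: 35.3
position: [570.5, -110.0, 260.0]
ee_rot: [0.002, 1.0, -0.0, -0.001]
contact_force: [-0.1, 0.3, -2.0]
gripper_width: 11.2
grasp_force: 58.6
```

drive_tool:
  deltas:
    - [[0, 0, 0], [0, 0, 3.5]]
    - [[0, 0, 0], [0, 0, 3.5]]
    - [[0, 0, 0], [0, 0, 0]]
    - [[0, 0, 0], [0, 0, 0]]
    - [[0, 0, 0], [0, 0, 0]]

```text
clock: 35.8
position: [571.4, -107.1, 261.1]
ee_rot: [0.061, 0.998, 0.0, -0.0]
contact_force: [0.4, -0.2, -2.2]
gripper_width: 11.3
grasp_force: 58.6
```

Run:
```python
from h import *
import pickle
s,im=save("w8");pickle.dump(s,open("s8.pkl","wb"));print(s["position"],s["contact_force"]); print(move(np.r_[rack(0,100.5),104.4],np.pi/2+TH,s))
for x,y,z in((-55,80,85),(-55,121,85),(55,80,85),(-55,93,72),(-55,108,72)): print(wproj(s,np.r_[rack(x,y),z]).round(1))
P=s["position"][:2]-70*EX; print("board bottom near",wproj(s,np.r_[P,s["position"][2]-80]))
cv2.imwrite("pics/c9.png",cv2.resize(im[70:320,190:450],None,fx=3,fy=2.4,interpolation=cv2.INTER_CUBIC))
```

```text
[ 571.41688471 -107.06762506  261.09097951] [ 0.37237022 -0.23423097 -2.23183153]
(array([-0.  , -0.08, 15.67]), array([ 0.  , -0.03,  0.16]))
[[292.3 151.4]]
[[340.3 151.6]]
[[293.9 272.3]]
[[307.9 150.6]]
[[324.9 150.7]]
board bottom near [[317.05242493 134.67929773]]
```

View pics/c9.png

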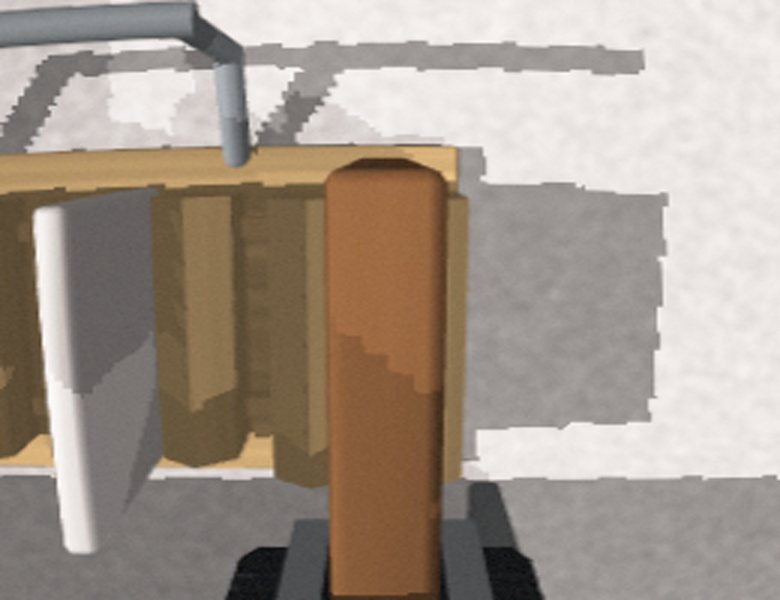

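Run:
```python
from h import *
import pickle
s=pickle.load(open("s8.pkl","rb")); M=np.c_[EX,EY].T
f=lambda a,b,z:(M@(wpx(s,190+a/3,70+b/2.4,z)[:2]-U)).round(1)
print("ridge6",f(307,197,85),f(310,485,85)); print("edge7",f(468,197,85),f(460,475,85),f(468,197,72))
print("div5 edges/ridge", f(184,197,63),f(234,197,63),f(160,197,50))
for z in(50,63): print("r5",f(184,197,z),f(190,463,z))
s3=pickle.load(open("s3.pkl","rb"));g=lambda x,y,z:(M@(wpx(s3,110+x/2,60+y/2,z)[:2]-U)).round(1)
print("w3 edge7",g(650,268,85),g(633,463,85),"r6",g(577,266,85),g(558,466,85))
print("w3 left of wall7",g(615,258,85),g(600,455,85),"wall6 left",g(545,262,72),g(533,455,72),"wall6 right",g(590,264,72))
```

```text
ridge6 [-54.4  80. ] [54.8 79.5]
edge7 [-54.6 125.8] [ 50.6 125.6] [-53.9 126.8]
div5 edges/ridge [-53.9  40.5] [-53.6  56.1] [-53.4  30.3]
r5 [-53.2  38.2] [59. 36.]
r5 [-53.9  40.5] [54.2 38.4]
w3 edge7 [-57.  121.1] [ 52.7 122.4] r6 [-56.9  81.8] [53.9 79.2]
w3 left of wall7 [-61.6 101.7] [ 47.5 102.5] wall6 left [-56.5  67.4] [52.9 67. ] wall6 right [-56.   91.7]
```

drive_tool:
  deltas:
    - [[0, -0.1, 1], [0, 0, 0]]
    - [[0, 0, 2], [0, 0, 0]]
    - [[0, 0, 2.5], [0, 0, 0]]
    - [[0, 0, 2], [0, 0, 0]]
    - [[0, 0, 1], [0, 0, 0]]
    - [[0, 0, 0.5], [0, 0, 0]]
    - [[0, 0, 0.5], [0, 0, 0]]
    - [[0, 0, 0.5], [0, 0, 0]]
    - [[0, 0, 0.5], [0, 0, 0]]
    - [[0, 0, 0.5], [0, 0, 0]]
    - [[0, 0, 0], [0, 0, 0]]
    - [[0, 0, 0], [0, 0, 0]]

```text
clock: 37.05
position: [571.5, -108.4, 151.4]
ee_rot: [0.061, 0.998, -0.0, 0.0]
contact_force: [0.6, -0.2, -1.1]
gripper_width: 11.0
grasp_force: 58.6
```

drive_tool:
  deltas:
    - [[0, 0, 0.4], [0, 0, 0]]
    - [[0, 0, 0.5], [0, 0, 0]]
    - [[0, 0, 0.5], [0, 0, 0]]
    - [[0, 0, 0.5], [0, 0, 0]]
    - [[0, 0, 0.5], [0, 0, 0]]
    - [[0, 0, 0], [0, 0, 0]]
    - [[0, 0, 0], [0, 0, 0]]

```text
clock: 37.75
position: [571.5, -108.4, 127.2]
ee_rot: [0.061, 0.998, -0.0, -0.0]
contact_force: [0.5, -0.4, -0.3]
gripper_width: 11.4
grasp_force: 58.6
```

drive_tool:
  deltas:
    - [[0, 0, 0.5], [0, 0, 0]]
    - [[0, 0, 0.5], [0, 0, 0]]
    - [[0, 0, 0.5], [0, 0, 0]]
    - [[0, 0, 0.3], [0, 0, 0]]
    - [[0, 0, 0.2], [0, 0, 0]]
    - [[0, 0, 0.1], [0, 0, 0]]
    - [[0, 0, 0.1], [0, 0, 0]]
    - [[0, 0, 0.1], [0, 0, 0]]
    - [[0, 0, 0], [0, 0, 0]]
    - [[0, 0, 0], [0, 0, 0]]

```text
clock: 38.75
position: [571.6, -108.4, 104.5]
ee_rot: [0.061, 0.998, 0.0, 0.0]
contact_force: [-0.8, 0.3, -1.0]
gripper_width: 11.2
grasp_force: 58.7
```

drive_tool:
  deltas:
    - [[0, 0, 0.1], [0, 0, 0]]
    - [[0, 0, 0.1], [0, 0, 0]]
    - [[0, 0, 0], [0, 0, 0]]
    - [[0, 0, 0], [0, 0, 0]]

```text
clock: 39.15
position: [572.7, -108.5, 104.4]
ee_rot: [0.061, 0.998, -0.0, 0.002]
contact_force: [-1.3, 0.7, 7.4]
gripper_width: 11.2
grasp_force: 60.0
```

drive_tool:
  deltas:
    - [[0, 0, -0.1], [0, 0, 0]]
    - [[0, 0, 0], [0, 0, 0]]
    - [[0, 0, 0], [0, 0, 0]]
    - [[0, 0, 0], [0, 0, 0]]
    - [[0, 0, -0.5], [0, 0, 0]]
    - [[0, 0, -1.5], [0, 0, 0]]
    - [[0, 0, -2.5], [0, 0, 0]]
    - [[0, 0, -3], [0, 0, 0]]
    - [[0, 0, -4], [0, 0, 0]]
    - [[0, 0, -4], [0, 0, 0]]
    - [[0, 0, -4], [0, 0, 0]]
  claw: 2.6

```text
clock: 40.25
position: [571.1, -108.4, 300.3]
ee_rot: [0.061, 0.998, -0.0, 0.0]
contact_force: [1.4, 0.8, -0.2]
gripper_width: 26.2
grasp_force: 0.0
```

drive_tool:
  deltas:
    - [[0.8, 4, 0], [0, 0, 0]]
    - [[0.8, 4, 0], [0, 0, 0]]
    - [[0.8, 4, 0], [0, 0, 0]]
    - [[0.8, 4, 0], [0, 0, 0]]
    - [[0.8, 4, 0], [0, 0, 0]]
    - [[0.8, 4, 0], [0, 0, 0]]
    - [[0.8, 4, 0], [0, 0, 0]]
    - [[0.8, 4, 0], [0, 0, 0]]
    - [[0.8, 4, 0], [0, 0, 0]]
    - [[0.8, 4, 0], [0, 0, -3.5]]
    - [[0.8, 3, 0], [0, 0, -3.6]]
    - [[0, 0, 0], [0, 0, 0]]

```text
clock: 41.45
position: [534.1, 332.3, 297.5]
ee_rot: [-0.003, 1.0, -0.0, -0.0]
contact_force: [-0.5, -0.1, 0.6]
gripper_width: 26.1
grasp_force: 0.0
```

drive_tool:
  deltas:
    - [[0, 0, 0], [0, 0, 0]]
    - [[0, 0, 0], [0, 0, 0]]
    - [[0, 0, 0], [0, 0, 0]]

```text
clock: 41.75
position: [535.3, 327.7, 298.7]
ee_rot: [0.0, 1.0, 0.0, 0.0]
contact_force: [1.0, -0.0, -0.0]
gripper_width: 25.7
grasp_force: 0.0
```

Run:
```python
from h import *
import pickle
s,im=save("w9");pickle.dump(s,open("s9.pkl","wb"));print(s["position"],s["ee_rot"].round(4),s["clock"])
print(wproj(s,[[465,333,138],[581,333,138]]).round(0),move([524,333,101],np.pi/2,s))
a=cv2.resize(im[80:330,140:500],(720,500),interpolation=cv2.INTER_CUBIC)
t=get_image("top")["img"][:,:,::-1]; cv2.imwrite("pics/top3.png",t)
cv2.imwrite("pics/c10.png",a)
```

```text
[535.25072    327.73985507 298.7102596 ] [3.e-04 1.e+00 1.e-04 1.e-04] 41.75
[[323. 134.]
 [323. 269.]] (array([ 1.13,  0.52, 19.77]), array([ 0.01,  0.02, -0.04]))
```

View pics/c10.png

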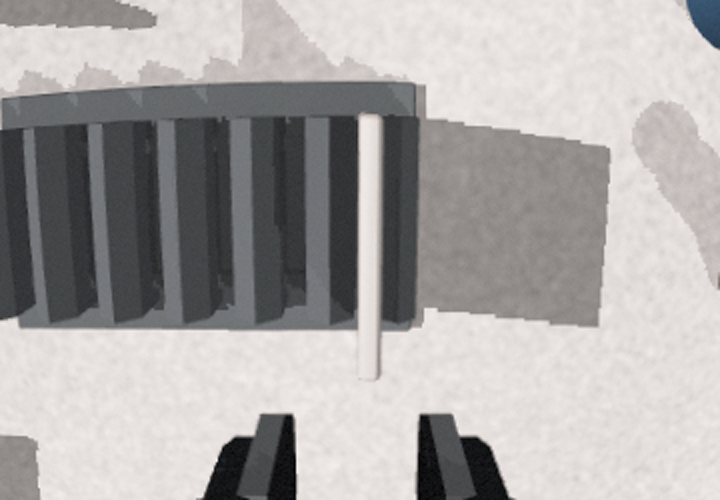

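Plate A at (325,137)–(324,269), i.e. y≈334, undisturbed. Picking it.

drive_tool:
  deltas:
    - [[1.1, 0.6, 0], [0, 0, 0]]
    - [[0, 0, 3.5], [0, 0, 0]]
    - [[0, 0, 3.5], [0, 0, 0]]
    - [[0, 0, 3.5], [0, 0, 0]]
    - [[0, 0, 3], [0, 0, 0]]
    - [[0, 0, 2], [0, 0, 0]]
    - [[0, 0, 1.5], [0, 0, 0]]
    - [[0, 0, 1.5], [0, 0, 0]]
    - [[0, 0, 1.2], [0, 0, 0]]
    - [[0, 0, 0], [0, 0, 0]]
    - [[0, 0, 0], [0, 0, 0]]
  claw: 2.6

```text
clock: 42.95
position: [524.1, 335.1, 101.7]
ee_rot: [-0.001, 1.0, 0.0, 0.0]
contact_force: [-0.5, 0.1, 1.5]
gripper_width: 26.0
grasp_force: 0.0
```

drive_tool:
  deltas:
    - [[0, 0, 0], [0, 0, 0]]
    - [[0, 0, 0], [0, 0, 0]]
    - [[0, 0, 0], [0, 0, 0]]
    - [[0, 0, 0], [0, 0, 0]]
    - [[0, 0, 0], [0, 0, 0]]
    - [[0, 0, 0], [0, 0, 0]]
  claw: 0

```text
clock: 43.55
position: [524.5, 335.2, 102.5]
ee_rot: [-0.001, 1.0, 0.0, 0.001]
contact_force: [-0.1, -0.6, 6.0]
gripper_width: 9.3
grasp_force: 59.1
```

drive_tool:
  deltas:
    - [[0, 0, -0.5], [0, 0, 0]]
    - [[0, 0, -1], [0, 0, 0]]
    - [[0, 0, -1.5], [0, 0, 0]]
    - [[0, 0, -2], [0, 0, 0]]
    - [[0, 0, -2], [0, 0, 0]]
    - [[0, 0, -2], [0, 0, 0]]
    - [[0, 0, -2], [0, 0, 0]]
    - [[0, 0, -2], [0, 0, 0]]
    - [[0, 0, -2], [0, 0, 0]]
    - [[0, 0, -1], [0, 0, 0]]
    - [[0, 0, 0], [0, 0, 0]]
    - [[0, 0, 0], [0, 0, 0]]

```text
clock: 44.75
position: [523.4, 334.6, 260.2]
ee_rot: [-0.0, 1.0, -0.0, -0.001]
contact_force: [-0.8, -0.4, -3.4]
gripper_width: 9.3
grasp_force: 58.3
```

Run:
```python
from h import *
s=arm.read_state(); print(s["position"],s["contact_force"]); print(move(np.r_[rack(0,-100),255],np.pi/2+TH,s))
```

```text
[523.40257988 334.57941572 260.19670632] [-0.8198287  -0.38289458 -3.35143404]
(array([ -2.26, -64.14,   0.56]), array([-0.05, -0.11,  7.17]))
```

drive_tool:
  deltas:
    - [[0, -1.5, 0], [0, 0, 0]]
    - [[-0.1, -3, 0], [0, 0, 0]]
    - [[-0.2, -4, 0], [0, 0, 0]]
    - [[-0.2, -4, 0], [0, 0, 0]]
    - [[-0.2, -4, 0], [0, 0, 0]]
    - [[-0.2, -4, 0], [0, 0, 0]]
    - [[-0.2, -4, 0], [0, 0, 0]]
    - [[-0.2, -4, 0], [0, 0, 0]]
    - [[-0.2, -4, 0], [0, 0, 0]]
    - [[-0.1, -4, 0], [0, 0, 0]]
    - [[-0.1, -4, 0], [0, 0, 0]]
    - [[-0.1, -4, 0], [0, 0, 0]]

```text
clock: 45.95
position: [541.1, -112.2, 260.2]
ee_rot: [-0.0, 1.0, 0.0, -0.001]
contact_force: [1.2, 0.3, -2.8]
gripper_width: 9.4
grasp_force: 58.5
```

drive_tool:
  deltas:
    - [[-0.1, -4, 0], [0, 0, 0]]
    - [[-0.1, -4, 0], [0, 0, 0]]
    - [[-0.1, -4, 0], [0, 0, 0]]
    - [[-0.1, -4, 0], [0, 0, 0]]
    - [[0, -2.4, 0], [0, 0, 0]]
    - [[0, -1.2, 0], [0, 0, 0]]
    - [[0, 0, 0], [0, 0, 3.6]]
    - [[0, 0, 0], [0, 0, 3.6]]
    - [[0, 0, 0], [0, 0, 0]]
    - [[0, 0, 0], [0, 0, 0]]
    - [[0, 0, 0], [0, 0, 0]]

```text
clock: 47.05
position: [546.4, -305.8, 261.1]
ee_rot: [0.062, 0.998, 0.0, -0.0]
contact_force: [0.0, 0.2, -2.3]
gripper_width: 9.2
grasp_force: 58.7
```

Run:
```python
from h import *
s=arm.read_state(); print(s["position"],s["contact_force"]); print(move(np.r_[rack(0,-100),104.5],np.pi/2+TH,s))
```

```text
[ 546.42961863 -305.75156121  261.10437473] [ 0.01402997  0.18983364 -2.32174099]
(array([-0.02, -0.11, 15.66]), array([ 0.01, -0.03,  0.06]))
```

drive_tool:
  deltas:
    - [[0, -0.1, 1], [0, 0, 0]]
    - [[0, 0, 2], [0, 0, 0]]
    - [[0, 0, 2.5], [0, 0, 0]]
    - [[0, 0, 2.5], [0, 0, 0]]
    - [[0, 0, 2], [0, 0, 0]]
    - [[0, 0, 1], [0, 0, 0]]
    - [[0, 0, 0.5], [0, 0, 0]]
    - [[0, 0, 0.5], [0, 0, 0]]
    - [[0, 0, 0.5], [0, 0, 0]]
    - [[0, 0, 0.5], [0, 0, 0]]
    - [[0, 0, 0], [0, 0, 0]]
    - [[0, 0, 0], [0, 0, 0]]

```text
clock: 48.25
position: [546.6, -307.2, 131.6]
ee_rot: [0.062, 0.998, -0.0, 0.0]
contact_force: [0.4, -0.6, -1.6]
gripper_width: 9.2
grasp_force: 58.7
```

drive_tool:
  deltas:
    - [[0, 0, 0.5], [0, 0, 0]]
    - [[0, 0, 0.5], [0, 0, 0]]
    - [[0, 0, 0.5], [0, 0, 0]]
    - [[0, 0, 0.5], [0, 0, 0]]
    - [[0, 0, 0.3], [0, 0, 0]]
    - [[0, 0, 0.2], [0, 0, 0]]
    - [[0, 0, 0.1], [0, 0, 0]]
    - [[0, 0, 0.1], [0, 0, 0]]
    - [[0, 0, 0.1], [0, 0, 0]]
    - [[0, 0, 0], [0, 0, 0]]

```text
clock: 49.25
position: [546.8, -307.3, 104.5]
ee_rot: [0.062, 0.998, -0.0, 0.001]
contact_force: [-1.7, 0.2, 4.2]
gripper_width: 9.2
grasp_force: 59.6
```

drive_tool:
  deltas:
    - [[0, 0, 0], [0, 0, 0]]
    - [[0, 0, 0], [0, 0, 0]]
    - [[0, 0, 0], [0, 0, 0]]
    - [[0, 0, 0], [0, 0, 0]]
    - [[0, 0, -0.5], [0, 0, 0]]
    - [[0, 0, -1.5], [0, 0, 0]]
    - [[0, 0, -2.5], [0, 0, 0]]
    - [[0, 0, -3], [0, 0, 0]]
    - [[0, 0, -4], [0, 0, 0]]
    - [[0, 0, -4], [0, 0, 0]]
    - [[0, 0, -4], [0, 0, 0]]
  claw: 2.6

```text
clock: 50.35
position: [546.2, -307.1, 300.5]
ee_rot: [0.062, 0.998, -0.0, 0.0]
contact_force: [1.2, -0.3, -0.3]
gripper_width: 26.0
grasp_force: 0.0
```

drive_tool:
  deltas:
    - [[0.5, 3, 0], [0, 0, 0]]
    - [[0.5, 4, 0], [0, 0, 0]]
    - [[0.4, 3, 0], [0, 0, 0]]
    - [[0, 0, 0], [0, 0, 0]]
    - [[0, 0, 0], [0, 0, 0]]
    - [[0, 0, 0], [0, 0, 0]]
  claw: 4.5

```text
clock: 50.95
position: [545.0, -206.8, 298.4]
ee_rot: [0.063, 0.998, -0.0, 0.0]
contact_force: [0.1, -0.6, -0.4]
gripper_width: 45.0
grasp_force: 0.0
```

Run:
```python
from h import *
import pickle
s,im=save("w10");pickle.dump(s,open("s10.pkl","wb"));print(s["position"],s["ee_rot"].round(4),s["clock"])
for y,l in((-100,58),(-60,58),(20,58),(100.5,70)): print(y,wproj(s,[np.r_[rack(-l,y),140],np.r_[rack(l,y),140]]).round(0).tolist())
cv2.imwrite("pics/c11.png",cv2.resize(im[60:360,110:510],(800,600),interpolation=cv2.INTER_CUBIC))
```

```text
[ 545.03250944 -206.80459381  298.42243455] [ 6.26e-02  9.98e-01 -1.00e-04  1.00e-04] 50.95
-100 [[199.0, 168.0], [210.0, 295.0]]
-60 [[245.0, 167.0], [252.0, 296.0]]
20 [[343.0, 166.0], [341.0, 297.0]]
100.5 [[439.0, 154.0], [426.0, 307.0]]
```

View pics/c11.png

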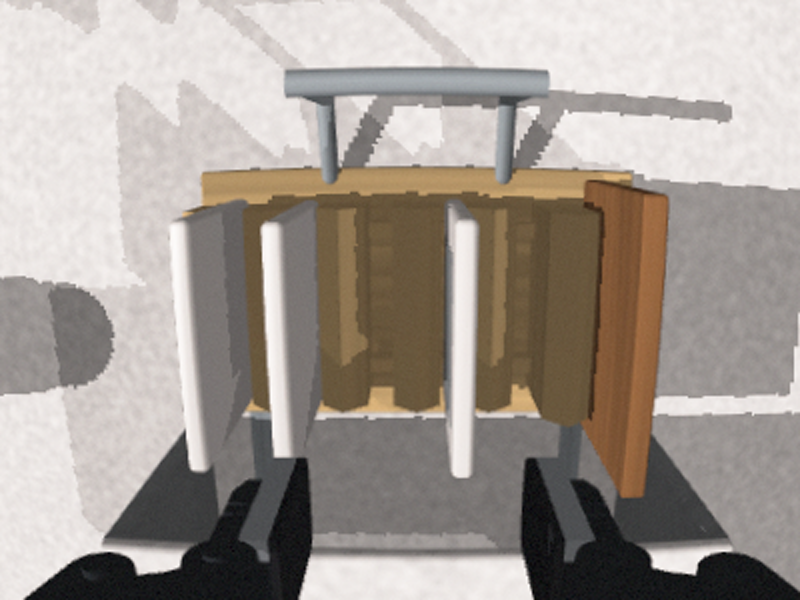

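All three plates (slots 1, 2, 4) and the board in the pocket stand upright and centred, their ends within 1–4 px of predictions. Now back to the handle to push the rack home.

drive_tool:
  deltas:
    - [[3.4, 0, 0], [0, 0, -8.2]]
    - [[0, 0, 0], [0, 0, -8.2]]
    - [[0, 0, 0], [0, 0, -8.2]]
    - [[0, 0, 0], [0, 0, -8.2]]
    - [[0, 0, 0], [0, 0, -8.2]]
    - [[0, 0, 0], [0, 0, -8.2]]
    - [[0, 0, 0], [0, 0, -8.2]]
    - [[0, 0, 0], [0, 0, -8.2]]
    - [[0, 0, 0], [0, 0, -8.2]]
    - [[0, 0, 0], [0, 0, -8.2]]
    - [[0, 0, 0], [0, 0, -8.2]]
    - [[0, 0, 0], [0, 0, 0]]
  claw: 4.5

```text
clock: 52.2
position: [511.2, -202.9, 298.1]
ee_rot: [-0.662, 0.749, 0.0, -0.0]
contact_force: [0.2, -0.0, 0.8]
gripper_width: 44.9
grasp_force: 0.0
```

drive_tool:
  deltas:
    - [[0, 3.4, 0], [0, 0, 0]]
    - [[0, 3.3, 0], [0, 0, 0]]
    - [[0, 0, 0], [0, 0, 0]]
    - [[0, 0, 0], [0, 0, 0]]

```text
clock: 52.6
position: [444.6, -194.4, 298.9]
ee_rot: [-0.662, 0.75, -0.001, 0.0]
contact_force: [-0.1, -1.0, -0.0]
gripper_width: 45.0
grasp_force: 0.0
```

Run:
```python
from h import *
print(arm.read_state()["joints"].round(2),move([444.5,-193.4,109],TH));
```

```text
[-0.08  0.1  -0.21  0.   -1.27 -0.05] (array([-0.1 ,  0.05, 18.99]), array([-0.08, -0.01,  0.  ]))
```

drive_tool:
  deltas:
    - [[-0.1, 0, 2.5], [0, 0, 0]]
    - [[0, 0, 3], [0, 0, 0]]
    - [[0, 0, 3], [0, 0, 0]]
    - [[0, 0, 3], [0, 0, 0]]
    - [[0, 0, 2.5], [0, 0, 0]]
    - [[0, 0, 2], [0, 0, 0]]
    - [[0, 0, 1.5], [0, 0, 0]]
    - [[0, 0, 1.4], [0, 0, 0]]
    - [[0, 0, 0], [0, 0, 0]]
    - [[0, 0, 0], [0, 0, 0]]

```text
clock: 53.6
position: [445.7, -193.2, 109.2]
ee_rot: [-0.663, 0.749, -0.0, -0.0]
contact_force: [0.4, -0.1, 0.3]
gripper_width: 45.3
grasp_force: 0.0
```

drive_tool:
  deltas:
    - [[0, 0, 0], [0, 0, 0]]
    - [[0, 0, 0], [0, 0, 0]]
    - [[0, 0, 0], [0, 0, 0]]
    - [[0, 0, 0], [0, 0, 0]]
    - [[0, 0, 0], [0, 0, 0]]
    - [[0, 0, 0], [0, 0, 0]]
    - [[0, 0, 0], [0, 0, 0]]
    - [[0, 0, 0], [0, 0, 0]]
  claw: 0

```text
clock: 54.4
position: [446.0, -193.0, 110.3]
ee_rot: [-0.663, 0.748, -0.001, 0.001]
contact_force: [1.8, 0.6, 5.2]
gripper_width: 9.8
grasp_force: 59.0
```

drive_tool:
  deltas:
    - [[0, -0.2, 0], [0, 0, 0]]
    - [[0, -0.4, 0], [0, 0, 0]]
    - [[0, -0.6, 0], [0, 0, 0]]
    - [[0, -0.8, 0], [0, 0, 0]]
    - [[0, -0.8, 0], [0, 0, 0]]
    - [[0, -0.8, 0], [0, 0, 0]]
    - [[0, -0.8, 0], [0, 0, 0]]
    - [[0, -0.8, 0], [0, 0, 0]]
    - [[0, -0.8, 0], [0, 0, 0]]
    - [[0, -0.8, 0], [0, 0, 0]]
    - [[0, -0.8, 0], [0, 0, 0]]
    - [[0, -0.8, 0], [0, 0, 0]]

```text
clock: 55.6
position: [527.9, -203.3, 110.3]
ee_rot: [-0.663, 0.749, 0.0, -0.001]
contact_force: [-2.5, 0.4, 9.0]
gripper_width: 9.9
grasp_force: 59.3
```

drive_tool:
  deltas:
    - [[0, -0.8, 0], [0, 0, 0]]
    - [[0, -0.8, 0], [0, 0, 0]]
    - [[0, -0.8, 0], [0, 0, 0]]
    - [[0, -0.8, 0], [0, 0, 0]]
    - [[0, -0.7, 0], [0, 0, 0]]
    - [[0, -0.6, 0], [0, 0, 0]]
    - [[0, -0.5, 0], [0, 0, 0]]
    - [[0, -0.4, 0], [0, 0, 0]]
    - [[0, -0.2, 0], [0, 0, 0]]
    - [[0, 0, 0], [0, 0, 0]]
    - [[0, 0, 0], [0, 0, 0]]

```text
clock: 56.7
position: [584.0, -210.4, 110.4]
ee_rot: [-0.663, 0.749, -0.001, -0.0]
contact_force: [-0.1, -1.2, 5.9]
gripper_width: 9.6
grasp_force: 59.0
```

drive_tool:
  deltas:
    - [[0, -0.2, 0], [0, 0, 0]]
    - [[0, -0.3, 0], [0, 0, 0]]
    - [[0, -0.2, 0], [0, 0, 0]]
    - [[0, -0.2, 0], [0, 0, 0]]
    - [[0, -0.1, 0], [0, 0, 0]]
    - [[0, -0.1, 0], [0, 0, 0]]
    - [[0, 0, 0], [0, 0, 0]]
    - [[0, 0, 0], [0, 0, 0]]

```text
clock: 57.5
position: [593.3, -211.6, 110.4]
ee_rot: [-0.663, 0.749, 0.001, -0.001]
contact_force: [-3.4, -0.4, 8.7]
gripper_width: 9.7
grasp_force: 59.2
```

drive_tool:
  deltas:
    - [[0, -0.1, 0], [0, 0, 0]]
    - [[0, -0.1, 0], [0, 0, 0]]
    - [[0, -0.1, 0], [0, 0, 0]]
    - [[0, 0, 0], [0, 0, 0]]
    - [[0, 0, 0], [0, 0, 0]]

```text
clock: 58.0
position: [593.3, -211.6, 110.3]
ee_rot: [-0.663, 0.749, 0.003, -0.004]
contact_force: [-10.4, 2.6, 12.7]
gripper_width: 9.8
grasp_force: 59.8
```

drive_tool:
  deltas:
    - [[0, 0.2, 0], [0, 0, 0]]
    - [[0, 0, 0], [0, 0, 0]]
    - [[0, 0, 0], [0, 0, 0]]

```text
clock: 58.3
position: [593.3, -211.6, 110.4]
ee_rot: [-0.663, 0.749, 0.002, -0.002]
contact_force: [-5.8, -0.1, 9.5]
gripper_width: 9.8
grasp_force: 59.4
```

drive_tool:
  deltas:
    - [[0, 0, 0], [0, 0, 0]]
    - [[0, 0, 0], [0, 0, 0]]
    - [[0, 0, 0], [0, 0, 0]]
    - [[0, 0, 0], [0, 0, 0]]
    - [[0, 0, -0.5], [0, 0, 0]]
    - [[0, 0, -1.5], [0, 0, 0]]
    - [[0, 0, -3], [0, 0, 0]]
    - [[0, 0, -3], [0, 0, 0]]
    - [[0, 0, -4], [0, 0, 0]]
    - [[0, 0, -4], [0, 0, 0]]
    - [[0, 0, -4], [0, 0, 0]]
    - [[0, 0, 0], [0, 0, 0]]
  claw: 4.2

```text
clock: 59.5
position: [598.1, -212.0, 315.9]
ee_rot: [-0.663, 0.748, -0.005, 0.003]
contact_force: [0.7, 0.3, 0.6]
gripper_width: 42.1
grasp_force: 0.0
```

drive_tool:
  deltas:
    - [[0, 4, 0], [0, 0, 0]]
    - [[0, 4, 0], [0, 0, 0]]
    - [[0, 4, 0], [0, 0, 0]]
    - [[0, 4, 0], [0, 0, 0]]
    - [[0, 0, 0], [0, 0, 0]]
    - [[0, 0, 0], [0, 0, 0]]

```text
clock: 60.1
position: [436.4, -191.7, 309.2]
ee_rot: [-0.663, 0.749, -0.0, 0.0]
contact_force: [-0.2, -0.2, 0.3]
gripper_width: 41.7
grasp_force: 0.0
```

Run:
```python
from h import *
s,im=save("w11");print(s["position"],s["contact_force"])
for y in(-55,55): print(wproj(s,np.r_[rack(35,y),125]).round(1),proj("top",np.r_[rack(35,y),125]).round(1))
t=get_image("top")["img"][:,:,::-1]; cv2.imwrite("pics/top4.png",t)
a=cv2.resize(im[:400,:],(640,400)); b=cv2.resize(t[130:265,325:465],(205*2,395),interpolation=cv2.INTER_CUBIC)
cv2.imwrite("pics/c12.png",im)
```

```text
[ 436.41367214 -191.72625855  309.23889319] [-0.17862808 -0.22555709  0.33002608]
[[148.8 155.7]] [[416.4 224.7]]
[[159.4 266.1]] [[378. 220.]]
```

View pics/c12.png

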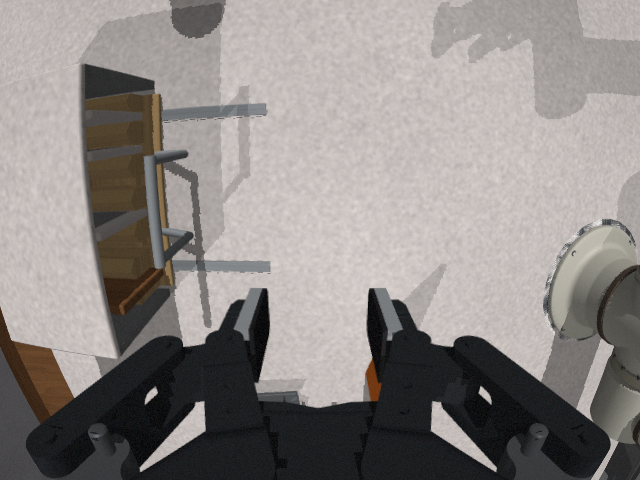

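The rack is home: the bar at (150,156)–(158,266) matches the fully-home prediction. The plates and board stand upright under the hood, and the robot is clear of everything.

```bash
python3 -c "
from bench import arm
print(arm.job_done())"
```

```text
the job is handed in; nothing more can be done
None
```

The job is handed in after about 60 s: all three plates are in rack slots 1, 2 and 4, the board is in the pocket, and the rack is pushed fully home, with the mug, mill, jar and orange look-alike untouched.

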